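# Stack valve plate and reed guide on the sprung plunger and hold them down on the stop ring

### The job

Set the bare-metal valve plate flat and centred on the red sprung plunger of the granite block, its long side along the block's long side, and let go; then lay the green reed guide squarely on top of it with the edges flush and let go of that too. Now press down on the middle of the pile until the plunger gives way and the valve plate sits firmly on the brass stop ring, without leaning on it hard, and finish while still holding the pile pressed there. Leave everything else on the bench where it is.

Things in the scene. Friction and masses are not known exactly. Their poses are not given: they have to be found in the camera images.
- block: Dark grey granite block, fixed to the bench, 260 x 180 x 50 mm high. Origin: centre of its underside on the bench; x along its long side, away from the robot at yaw 0, z up. At x = -40 mm, y = 0 on its top are the brass stop ring and the red plunger. At x = +105 mm, y = +55 mm stands a dial stand (post to 180 mm above the bench, dial arm lifted up and back to 250 mm, lever with black ball reaching to x = 215 mm, y = 95 mm): keep clear of it.
- stop_ring: Fixed brass ring on the block, the hard stop. Outer diameter 44, inner 32 mm, 20 mm high; its flat top face is 70 mm above the bench. Origin: centre of its underside, 50 mm above the bench, on the plunger's axis.
- seat (a point): Fixed point at the centre of the stop ring's top face, 70 mm above the bench; axes as those of the block.
- plunger_top (a point): Centre of the flat top of the red plunger head (diameter 26 mm) inside the stop ring. Free, it stands 8 mm above the ring's top face (78 mm above the bench); it moves straight down when pressed. Axes as those of the block.
- plunger (a joint): How far the plunger is pressed down, m: 0 free (up), 0.008 when a plate on it meets the stop ring. The spring pushes up with about 7.5 N at 0 and 12.3 N at 0.008, so that it carries the weight of the pile (about 3.8 N) without sinking; pressing the pile home takes about 8.5 N more, and a push of 12 to 25 N holds it firmly on the ring. The lapped face is spoiled if it is driven on to the ring with over 60 N.
- valve_plate: Bare silvery metal plate with a dark round port near each end and a small dark bolt hole at each corner, flat on the bench at the start, 84 (x) x 48 (y) x 10 mm thick, about 0.32 kg. Origin: centre of its underside; z up. Grip it across its 48 mm width.
- reed_guide: Green phenolic plate with a dark slot near each end, flat on the bench at the start, 84 (x) x 48 (y) x 12 mm thick, about 0.07 kg. Origin: centre of its underside; z up. Grip it across its 48 mm width.
- feeler_holder: Bystander: chrome feeler gauge holder with fanned blades, body 100 x 22 x 12 mm, blades to 115 mm from its origin. Origin: centre of its underside.
- seat_ring: Bystander: bronze valve seat ring, diameter 60, hole 40, 14 mm high. Origin: centre of its underside.
- suction_cup: Bystander: black rubber suction cup, foot down, diameter 60, 55 mm high. Origin: centre of its underside.
- paste_jar: Bystander: closed amber jar with a white cap, diameter 64, 60 mm high. Origin: centre of its underside.
- dressing_stone: Bystander: red-brown dressing stone, 110 x 40 x 20 mm. Origin: centre of its underside.
Mind the look-alikes: they are no part of the job. There is more than one size of the reed_guide; the job needs the smallest.

How it is judged (in metres and radians):
On the way, in this order (a step that is already met when the one before it is completed fails the run):
1. the valve plate lies flat, centred and in line with the block on the raised plunger, let go (horizontal distance between valve_plate and seat below 0.007 m and distance between valve_plate and plunger_top below 0.0085 m and angle between valve_plate's own z axis and vertical below 0.06 rad and angle between the x axis of valve_plate and the x axis of seat, either way round below 0.1 rad and contact force between the fingers and valve_plate below 0.1 N and value of joint plunger below 0.003 m), for 0.2 s.
2. the reed guide lies squarely on the valve plate, let go, the plunger still up (horizontal distance between reed_guide and valve_plate below 0.005 m and z of reed_guide in the frame of valve_plate between 0.008 and 0.012 m and angle between the x axis of reed_guide and the x axis of valve_plate, either way round below 0.08 rad and horizontal distance between valve_plate and seat below 0.007 m and contact force between the fingers and reed_guide below 0.1 N and contact force between the fingers and valve_plate below 0.1 N and value of joint plunger below 0.003 m), for 0.2 s.
At the end, for the whole second after the job is handed in: Fingers still press the reed guide with over 5 N; plunger down over 6.2 mm; valve plate, untouched, bears on the stop ring with over 1.5 N, flat (0.04 rad), centred to 7 mm, in line with the block to 0.1 rad; reed guide on it to 5 mm and 0.08 rad, at rest (value of joint plunger above 0.0062 m and contact force between valve_plate and stop_ring above 1.5 N and contact force between the fingers and reed_guide above 5 N and contact force between the fingers and valve_plate below 0.5 N and horizontal distance between valve_plate and seat below 0.007 m and angle between the x axis of valve_plate and the x axis of seat, either way round below 0.1 rad and angle between valve_plate's own z axis and vertical below 0.04 rad and z of reed_guide in the frame of valve_plate between 0.008 and 0.012 m and horizontal distance between reed_guide and valve_plate below 0.005 m and angle between the x axis of reed_guide and the x axis of valve_plate, either way round below 0.08 rad and angle between reed_guide's own z axis and vertical below 0.05 rad and linear speed of reed_guide below 0.01 m/s); the arm keeps its last pose, push and grip.
It fails at once if the valve plate is driven on to the stop ring with over 60 N (contact force between valve_plate and stop_ring above 60 N).
It fails at once if a bystander is moved by over 30 mm (distance of any of feeler_holder, seat_ring, suction_cup, paste_jar, dressing_stone from where it was at the start of the episode above 0.03 m).
It also fails if it takes over 72 s, if anything falls off the work surface, if the arm or the gripper's body presses on something with over 40 N, if the wrist force passes 120 N, or if a joint passes its speed limit or range.

### The arm

A 6-joint arm with a two-finger parallel gripper is mounted at the origin on the work surface. World frame = base frame: x ahead of the robot, y to its left, z up, the work surface at z = 0. Lengths are in mm, angles in rad, forces in N, time in s.
With the tool pointing down it reaches from about 300 to 750 mm from the base axis. Payload 8.5 kg.
Tool frame: the origin (TCP) lies at the very end of the fingers, on their centre line; the grasp point (between the pads) lies 19 mm behind it (grasp_offset is the distance from the TCP to the grasp point, in mm); y points along the fingers, z is the direction in which the jaws open and shut, and the axes are right-handed (so a half turn about y gives the same grasp; the last joint's range is limited). The gripper opens to 85 mm and grips with 20 to 120 N. Pads are 22 mm wide; open, the fingers measure 114 mm over their backs; the gripper's body (76 mm by 85 mm) begins 54 mm behind the grasp point. The pads swing forward as they close: fully open they stand 13 mm farther back than shut.
Start: joints at [-0.215, 0.381, 1.297, -0, 1.464, -0.215], TCP at [549.982, 0.002, 231.322] pointing down, gripper open.
Joint ranges: [-3.11, 3.11], [-0.89, 2.33], [0.22, 2.48], [-1.42, 4.56], [0.17, 2.85], [-2.88, 2.88]. Speed limits (rad/s): [2.39, 2.39, 3.14, 3.14, 3.14, 3.14].

### API

Orientations are given as [roll, pitch, yaw] about the fixed x, y, z axes, in that order (R = Rz(yaw) Ry(pitch) Rx(roll)).
In Python, from cell import * gives the robot as it stands.
- The arm moves only by the tool apply_moves, never from a script. Its argument "commands" is a list of rows, each an object of numbers: "x", "y", "z": the shift along the tool's x, y, z in m; "ax", "ay", "az": the turn, a rotation vector about the tool's x, y, z in rad; "jaw": the finger opening in m, from 0 to 0.0854. A call has 1 to 5 rows; each row shifts and turns the pose as measured when the row begins, along the tool's axes as they then stand; what a row does not reach is not made up. A row lasts 1/8 s, in which the tool goes at most 62.5 mm and 10.7 degrees, less where a joint would pass 70% of its speed; a pose out of reach is approached as far as the arm can. A call is refused whole if a number of a shift passes 0.0625 or a number of a turn 0.188, either way. A call with a gripper value outside its range is refused whole. The fingers move at their own pace and stop on an object; "squeeze" is the grip in N (left out, the last holds). Time passes only in rows, so rows that do not move let the fingers close. It gives the time, the measured TCP pose, the force and the opening at its end, in the units of the state.
- sense(): the state, without advancing time (a new reading comes with each control period).
- get_image(name): name is "scene" or "side" or "wrist"; returns a dict with "pixels" (400x640x3 uint8, blue, green, red), "vfov" (degrees; the focal length in pixels is half the picture's height over the tangent of half this angle, whatever the lens; pixels are square), "cx", "cy" (the principal point, pixels), "rvec" (rotation vector, rad) and "tvec" (3), from world to camera coordinates, as OpenCV has them. Camera axes: x right, y down, z forward; pixel columns grow to the right and rows downward; lengths in mm; the calibration is good to about 2 mm. A picture is of the moment at which its call begins. There is no depth.
- close_job(): hands the job in, once; it reports no verdict.
The state is a dict: "t": time; "joint_positions": joint angles; "qvel": joint speeds; "effort": joint torques, N m; "tool_pos": TCP position; "eef_rot": TCP orientation; "force": force on the tool from outside, world axes, zero at the start; "wrist_torque": the same for the moment, N m; "width": finger opening in mm.
Only numpy, scipy, OpenCV 4.12 (cv2) and the standard library are available. Lean on these libraries where they do the work, as an engineer would, in place of code of your own. Each camera call takes 0.05 s, during which the arm holds its last target.

## Working session

There is one attempt and no reset: what is moved stays moved. The work goes in short steps, Python scripts to look and compute and a tool call to move; the robot and the scene stay as the last step left them, time stands still between calls to the robot, and variables do not carry over. Pictures are saved under pics/ and viewed, and the job is handed in when it is done.

Besides the shell and the picture viewer there is one more tool, called after "Emit:" as name([rows], argument=value, ...), one row to a line, values as JSON. apply_moves: Moves the arm, as the interface text tells. Its arguments: {"type":"object","properties":{"commands":{"type":"array"},"squeeze":{"type":"number"}},"required":["commands"]}

```bash
mkdir -p pics; ls
cat > h.py <<'E'
import numpy as np, cv2
from cell import *
def cam(n):
    d=get_image(n); im=np.array(d["pixels"],np.uint8)
    f=200/np.tan(np.radians(d["vfov"])/2)
    K=np.array([[f,0,d["cx"]],[0,f,d["cy"]],[0,0,1]])
    R=cv2.Rodrigues(np.array(d["rvec"],float))[0]; t=np.array(d["tvec"],float).ravel()
    return im,K,R,t
def ray(px,K,R,t,z):
    p=np.atleast_2d(px).astype(float)
    d=(np.linalg.inv(K)@np.c_[p,np.ones(len(p))].T).T@R
    c=-R.T@t
    return c+d*((z-c[2])/d[:,2])[:,None]
def proj(P,K,R,t):
    q=(np.atleast_2d(P)@R.T+t)@K.T
    return q[:,:2]/q[:,2:]
E
python3 - <<'E'
from h import *
for n in("scene","side","wrist"):
    im,K,R,t=cam(n); cv2.imwrite(f"pics/{n}0.png",im); print(n,K[0,0],K[:2,2],-R.T@t)
    np.savez(f"{n}0.npz",im=im,K=K,R=R,t=t)
s=sense();print(s)
E
```

```text
pics
scene 416.39753327017854 [316.54586479 201.53620349] [1096.04578195 -869.4321323   745.98674928]
side 499.69587749395174 [311.03141443 194.77226773] [230.07214112 990.3830305  823.05584239]
wrist 292.36402696023305 [319.33395414 200.12240462] [548.78212411  72.3859414  373.09676281]
{'t': 0.15, 'joint_positions': array([-2.15302797e-01,  3.81071045e-01,  1.29799910e+00,  5.31579889e-06,
        1.46354159e+00, -2.15290118e-01]), 'qvel': array([-1.19117137e-04, -2.79998017e-03, -2.34796049e-03,  9.10734045e-04,
        9.04688734e-06, -5.75839261e-04]), 'effort': array([ 1.94521621e-03, -4.48624384e+01, -2.31344014e+01, -1.86937300e-04,
        3.77541786e-03, -1.65174959e-05]), 'tool_pos': array([5.49810886e+02, 3.88773524e-02, 2.30867118e+02]), 'eef_rot': array([-1.57179075e+00,  2.22869622e-04, -1.57080969e+00]), 'force': array([ 0.11210925, -0.4285857 ,  0.07404479]), 'wrist_torque': array([-0.0441729 , -0.04022248, -0.0227278 ]), 'width': 85.53785038480741}
```

View pics/scene0.png

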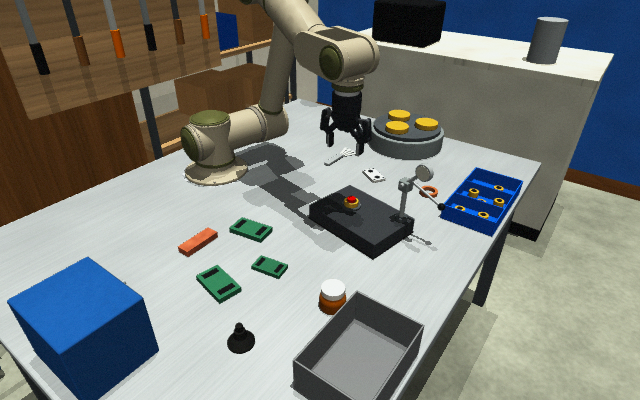

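View pics/side0.png

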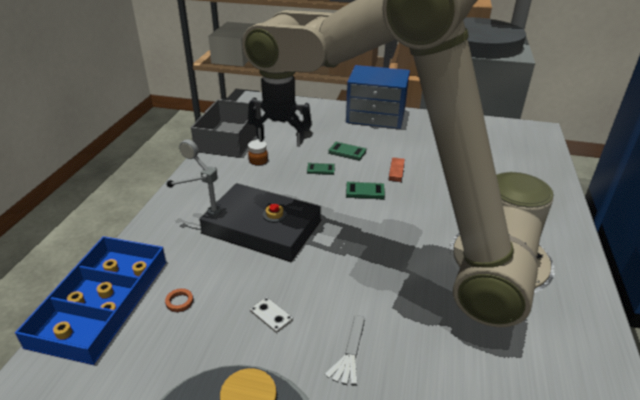

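View pics/wrist0.png

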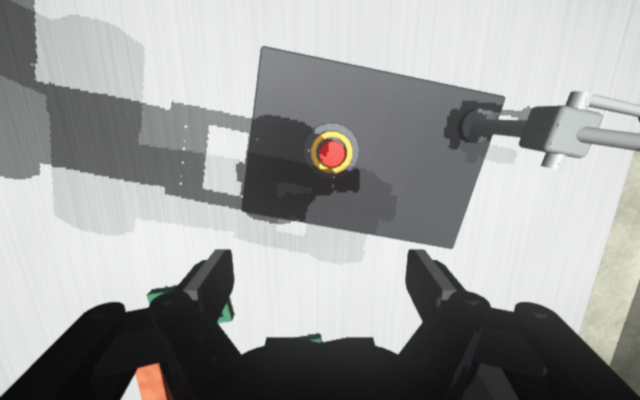

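The scene picture shows three green plates, with the smallest at about (269,267), or (320,169) in side. The silvery plate is at scene (373,175) and side (271,313). The red plunger is at wrist (331,152). Next I'll measure them.

```bash
cat >> h.py <<'E'
def rect(mask,c,z,roi=None):
    im,K,R,t=c
    cs,_=cv2.findContours(mask,cv2.RETR_EXTERNAL,cv2.CHAIN_APPROX_NONE); out=[]
    for k in cs:
        if cv2.contourArea(k)<60: continue
        w=ray(k.reshape(-1,2),K,R,t,z)[:,:2].astype(np.float32)
        r=cv2.minAreaRect(w); px=k.reshape(-1,2).mean(0).round()
        (cx,cy),(w_,h_),a=r
        if w_<h_: a+=90; w_,h_=h_,w_
        out.append((px,np.round([cx,cy],1),np.round([w_,h_],1),round(((a+90)%180)-90,1)))
    return out
def hsv(im): return cv2.cvtColor(im,cv2.COLOR_BGR2HSV)
def saved(n):
    d=np.load(n+".npz"); return d["im"],d["K"],d["R"],d["t"]
E
python3 - <<'E'
from h import *
for n in("scene0","side0","wrist0"):
    c=saved(n); H=hsv(c[0])
    g=cv2.inRange(H,(60,90,25),(90,255,255))
    g=cv2.morphologyEx(g,cv2.MORPH_CLOSE,np.ones((5,5)))
    print(n,"green");[print("  ",*r) for r in rect(g,c,12)]
    r_=cv2.inRange(H,(0,170,120),(5,255,255))|cv2.inRange(H,(172,170,120),(180,255,255))
    print(" red z78");[print("  ",*r) for r in rect(r_,c,78)]
    im=c[0]
    if n!="wrist0":
        x,y=(373,175) if n[:2]=="sc" else (271,313)
        print(im[y-12:y+13:4,x-20:x+21:5].max(2)); print(H[y-12:y+13:4,x-20:x+21:5,1])
        cv2.imwrite(f"pics/{n}v.png",cv2.resize(im[y-40:y+40,x-60:x+60],None,fx=6,fy=6,interpolation=0))
# block from wrist
c=saved("wrist0");im=c[0]
P=ray([[262,46],[505,97],[453,248],[241,208]],*c[1:],50);print(P.round(1))
E
```

```text
scene0 green
   [218. 283.] [ 456.7 -406.1] [121.2  66.7] -12.1
   [270. 266.] [ 517.6 -284.6] [88.1 56.7] 9.7
   [250. 229.] [ 365.3 -197.4] [118.2  77.1] 9.4
 red z78
[[213 212 213 213 212 213 207 210 212]
 [212 214 217 217 214 211 215 208 211]
 [215 215 102 120 237 218 214 208 210]
 [214 213 210 242 245 238 208 212 211]
 [211 214 214 207 169 243 121 213 210]
 [213 210 213 208 208 208 212 209 210]
 [ 78 211 209 210 209 214 210 214 210]]
[[ 7 12  7  7  8 10  7  7 10]
 [ 7  7 11  9  8 10 11  6 11]
 [11  9 18 11  4  9 10 10 10]
 [11 10  9  3  4  5  6  8  8]
 [ 8 12 10 10  6  3 17  7  7]
 [ 7 10 12  7 10  9  6  9  9]
 [16 10 10  4 10  8  7 10  7]]
side0 green
   [365. 190.] [ 363.4 -190.6] [104.2  73. ] 8.8
   [320. 168.] [ 512.9 -273.7] [77.7 49.9] 8.1
   [347. 150.] [ 454.8 -402.1] [107.5  65.1] -11.8
 red z78
[[154 153 192 177 187 150 153 153 155]
 [154 199  69  72 202 190 153 154 153]
 [150 194 101 136 202 202 188 155 153]
 [129 191 203 203 202 203 204 189 154]
 [154 131 192 202 203  67  62 184 160]
 [154 153 128 195 203  82 115 195  99]
 [156 154 155 130 194 155 194  96 159]]
[[ 7  8  8  9  7  5  7  7  7]
 [ 7  5  0 11  8  5  8  8  5]
 [ 7  8  5  6  6  6  4  7  7]
 [ 6  5  8  5  8  6  8  5  7]
 [ 7  8  5  6  6  4  4  6  5]
 [ 8  5  6  7  5  9  7  7  8]
 [ 7  7  8  6  5  5  5  8  6]]
wrist0 green
   [224. 314.] [ 412.5 -208.4] [35.4 16.9] 62.5
   [155. 295.] [ 312.9 -174.5] [26.8 10.7] 35.4
 red z78
   [325. 149.] [553.3  38.8] [14.4  8.1] 84.1
[[491.3 137.3  50. ]
 [742.2  89.1  50. ]
 [710.2 -83.4  50. ]
 [457.4 -32.5  50. ]]
```

Run:
```python
from h import *
a=cv2.imread("pics/scene0v.png");b=cv2.imread("pics/side0v.png");w=cv2.imread("pics/scene0.png")[205:310,180:300]
cv2.imwrite("pics/m.png",np.vstack([a[:300],b[:300]])[:, :720])
```

```text
(no output)
```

View pics/scene0v.png

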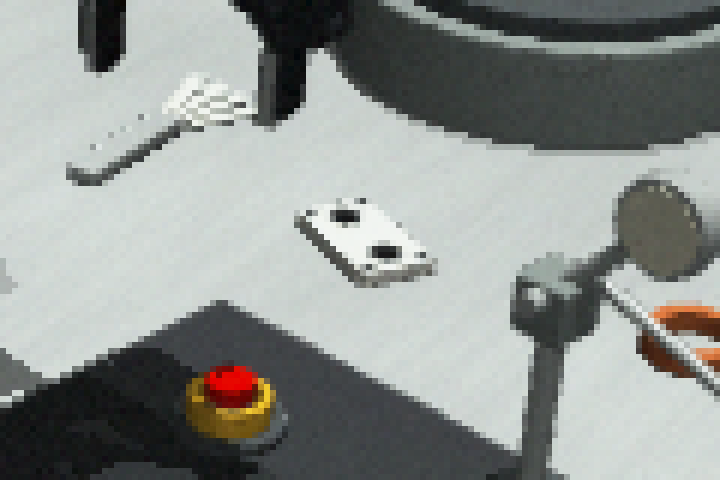

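View pics/side0v.png

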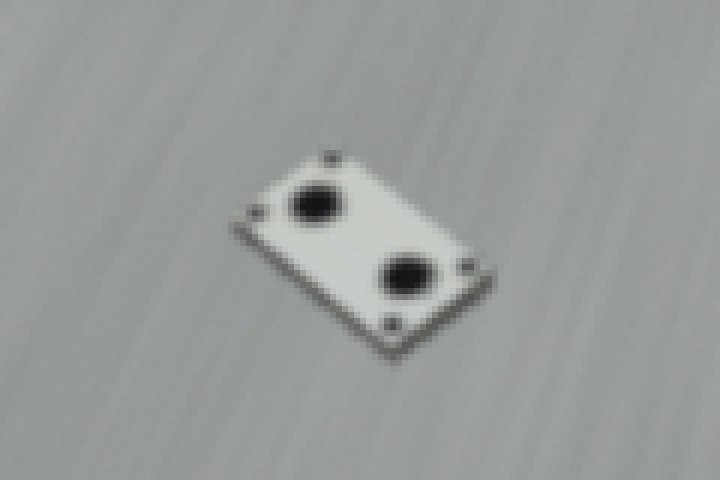

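Run:
```python
from h import *
c=saved("side0");im=c[0];H=hsv(im)
m=np.zeros(im.shape[:2],np.uint8);m[280:345,235:310]=cv2.inRange(im,(172,172,172),(255,255,255))[280:345,235:310]
m=cv2.morphologyEx(m,cv2.MORPH_CLOSE,np.ones((5,5)))
print("valve side",rect(m,c,10))
c=saved("scene0");im=c[0]
m=np.zeros(im.shape[:2],np.uint8);m[160:190,355:395]=cv2.inRange(im,(224,224,224),(255,255,255))[160:190,355:395]
m=cv2.morphologyEx(m,cv2.MORPH_CLOSE,np.ones((5,5)))
print("valve scene",rect(m,c,10))
for n in("scene0","side0","wrist0"):
    c=saved(n);H=hsv(c[0])
    m=cv2.inRange(H,(0,150,60),(10,255,255))|cv2.inRange(H,(170,150,60),(180,255,255))
    for r in rect(m,c,78): print(n,"red",*r)
c=saved("wrist0");H=hsv(c[0]);m=cv2.inRange(H,(15,120,60),(35,255,255))
for r in rect(m,c,70): print("brass",*r)
# block mask
m=cv2.inRange(c[0],(0,0,0),(110,110,110));
```

```text
valve side [(array([271., 313.]), array([486.5, 308.9]), array([82. , 46.5]), -30.7)]
valve scene [(array([374., 174.]), array([484.4, 311. ]), array([82.2, 46.5]), -29.4)]
scene0 red [198. 241.] [ 360.9 -375.4] [109.1  50.8] -88.7
side0 red [179. 300.] [653.2 378.8] [53.4 50.4] -76.0
side0 red [396. 170.] [ 283.1 -216.7] [110.1  29.6] -88.9
wrist0 red [161. 379.] [ 345.1 -258.8] [60.  14.2] -77.5
wrist0 red [332. 152.] [560.2  33.5] [25.7 24.1] -44.1
brass [332. 149.] [559.2  33.3] [43.4 38.7] -67.2
```

```bash
cat >> h.py <<'E'
from scipy.spatial.transform import Rotation as Ro
def plan(x,y,z,phi):
    s=sense(); R=Ro.from_euler("xyz",s["eef_rot"]).as_matrix(); p=np.array(s["tool_pos"])
    a=np.radians(phi); zt=np.array([np.cos(a),np.sin(a),0]); yt=np.array([0,0,-1.]); xt=np.cross(yt,zt)
    T=np.c_[xt,yt,zt]
    d=np.array([x,y,z])-p
    rv=Ro.from_matrix(R.T@T).as_rotvec()
    print("pos",p.round(1),"phi",np.degrees(np.arctan2(R[1,2],R[0,2])).round(2),"tilt",R[:,1].round(3),"w",round(s["width"],1),"F",np.round(s["force"],1),"t",round(s["t"],2))
    print("shift now-frame mm",(R.T@d).round(1),"target-frame",(T.T@d).round(1),"rot",rv.round(4))
E
python3 - <<'E'
from h import *
plan(485.5,310,170,60)
E
```

```text
pos [549.8   0.  230.9] phi -0.0 tilt [-0.001  0.    -1.   ] w 85.5 F [ 0.1 -0.4  0.1] t 0.15
shift now-frame mm [-309.9   61.   -64.3] target-frame [-210.7   60.9  236.3] rot [ 8.0000e-04 -1.0472e+00 -7.0000e-04]
```

Emit:
apply_moves([
  {"x": -0.05, "z": -0.011},
  {"x": -0.05, "z": -0.011},
  {"x": -0.05, "z": -0.011},
  {"x": -0.05, "z": -0.011},
  {"x": -0.05, "z": -0.011},
])

```text
schema error: expected keys x, y, z, ax, ay, az, jaw
```

Emit:
apply_moves([
  {"ay": -0.18},
  {"ay": -0.18},
  {"ay": -0.18},
  {"ay": -0.18},
  {"ay": -0.18},
])

```text
schema error: expected keys x, y, z, ax, ay, az, jaw
```

Run:
```python
from h import *
plan(485.5,310,170,60)
```

```text
pos [549.8   0.  230.9] phi -0.0 tilt [-0.001  0.    -1.   ] w 85.5 F [ 0.1 -0.4  0.1] t 0.15
shift now-frame mm [-309.9   61.   -64.3] target-frame [-210.7   60.9  236.3] rot [ 8.0000e-04 -1.0472e+00 -7.0000e-04]
```

Emit:
apply_moves([
  {"x": -0.06, "y": 0, "z": -0.012, "ax": 0, "ay": 0, "az": 0, "jaw": 0.085},
  {"x": -0.06, "y": 0, "z": -0.012, "ax": 0, "ay": 0, "az": 0, "jaw": 0.085},
  {"x": -0.06, "y": 0, "z": -0.012, "ax": 0, "ay": 0, "az": 0, "jaw": 0.085},
  {"x": -0.06, "y": 0, "z": -0.012, "ax": 0, "ay": 0, "az": 0, "jaw": 0.085},
  {"x": -0.06, "y": 0, "z": -0.012, "ax": 0, "ay": 0, "az": 0, "jaw": 0.085},
])

```text
t: 0.78
tool_pos: [490.0, 304.0, 229.5]
eef_rot: [-1.574, -0.0, -1.579]
force: [1.0, 0.1, -0.1]
width: 84.8
```

Emit:
apply_moves([
  {"x": 0, "y": 0, "z": 0, "ax": 0, "ay": -0.18, "az": 0, "jaw": 0.085},
  {"x": 0, "y": 0, "z": 0, "ax": 0, "ay": -0.18, "az": 0, "jaw": 0.085},
  {"x": 0, "y": 0, "z": 0, "ax": 0, "ay": -0.18, "az": 0, "jaw": 0.085},
  {"x": 0, "y": 0, "z": 0, "ax": 0, "ay": -0.18, "az": 0, "jaw": 0.085},
  {"x": 0, "y": 0, "z": 0, "ax": 0, "ay": -0.18, "az": 0, "jaw": 0.085},
])

```text
t: 1.4
tool_pos: [487.2, 308.9, 227.5]
eef_rot: [-1.576, 0.005, -0.645]
force: [-0.2, -1.0, -0.3]
width: 84.8
```

Run:
```python
from h import *
plan(485.5,310,170,60)
```

```text
pos [487.2 308.9 227.5] phi 53.05 tilt [-0.007 -0.001 -1.   ] w 84.8 F [-0.2 -1.  -0.3] t 1.4
shift now-frame mm [-1.7 57.5  0.2] target-frame [-2.  57.5  0.1] rot [ 0.0047 -0.1212 -0.0049]
```

Emit:
apply_moves([
  {"x": -0.001, "y": 0.03, "z": 0, "ax": 0.0047, "ay": -0.06, "az": -0.005, "jaw": 0.085},
  {"x": 0, "y": 0.027, "z": 0, "ax": 0, "ay": -0.06, "az": 0, "jaw": 0.085},
  {"x": 0, "y": 0, "z": 0, "ax": 0, "ay": 0, "az": 0, "jaw": 0.085},
])

```text
t: 1.78
tool_pos: [486.0, 309.4, 168.9]
eef_rot: [-1.571, -0.0, -0.52]
force: [-0.7, 0.2, 0.2]
width: 84.9
```

Run:
```python
from h import *
plan(485.5,310,170,60)
c=cam("wrist"); cv2.imwrite("pics/w1.png",c[0]); np.savez("w1.npz",im=c[0],K=c[1],R=c[2],t=c[3])
```

```text
pos [486.  309.4 168.9] phi 60.23 tilt [-0. -0. -1.] w 84.9 F [-0.7  0.2  0.2] t 1.77
shift now-frame mm [-0.7 -1.1  0.2] target-frame [-0.7 -1.1  0.2] rot [0.0005 0.004  0.    ]
```

View pics/w1.png

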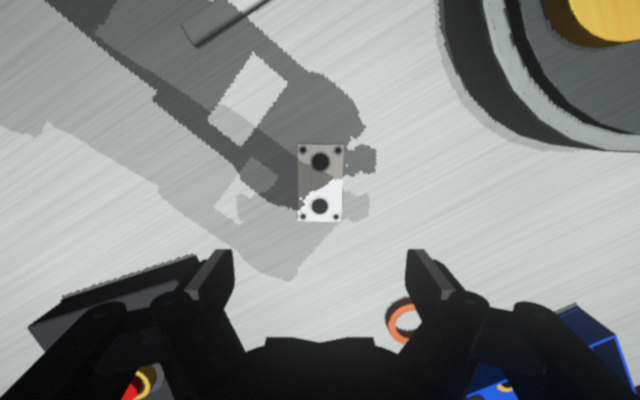

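The wrist picture shows the plate directly ahead, corners (298,145), (344,144), (342,221), (298,221) and ports (320,161) and (319.5,206).

Run:
```python
from h import *
c=saved("w1")
P=ray([[297.5,144.5],[343.5,144.5],[342.5,221.5],[298,221.5],[320,161],[319.5,206]],*c[1:],10)[:,:2];print(P.round(1))
print("ctr",P[:4].mean(0),P[4:].mean(0))
for a,b in((0,3),(1,2),(4,5)):
    d=P[b]-P[a];print(np.linalg.norm(d),np.degrees(np.arctan2(d[1],d[0])))
```

```text
[[437.4 311.3]
 [460.6 351.9]
 [533.5 311.2]
 [509.2 268.8]
 [463.4 322.8]
 [505.4 298.1]]
ctr [485.17781372 310.78185963] [484.40879023 310.46178901]
83.47467916198906 -30.638173441558095
83.45552535070846 -29.216252217105765
48.77880606438432 -30.40115010201781
```

Emit:
apply_moves([
  {"x": -0.0015, "y": 0.048, "z": 0, "ax": 0, "ay": 0.003, "az": 0, "jaw": 0.062},
  {"x": 0, "y": 0.048, "z": 0, "ax": 0, "ay": 0, "az": 0, "jaw": 0.062},
  {"x": 0, "y": 0.046, "z": 0, "ax": 0, "ay": 0, "az": 0, "jaw": 0.062},
  {"x": 0, "y": 0, "z": 0, "ax": 0, "ay": 0, "az": 0, "jaw": 0.062},
])

```text
t: 2.33
tool_pos: [490.3, 312.3, 31.1]
eef_rot: [-1.56, -0.009, -0.528]
force: [-0.2, 0.5, 0.0]
width: 62.1
```

Run:
```python
from h import *
plan(484.9,310.6,20,60)
c=cam("wrist"); d=cam("side")
cv2.imwrite("pics/w2.png",c[0]);cv2.imwrite("pics/s2.png",cv2.resize(d[0][230:350,200:360],None,fx=5,fy=5))
```

```text
pos [490.3 312.3  31.1] phi 59.73 tilt [ 0.013  0.005 -1.   ] w 62.1 F [-0.2  0.5  0. ] t 2.33
shift now-frame mm [-3.9 11.  -4.3] target-frame [-3.8 11.1 -4.2] rot [-0.0109 -0.0048  0.0092]
```

View pics/w2.png

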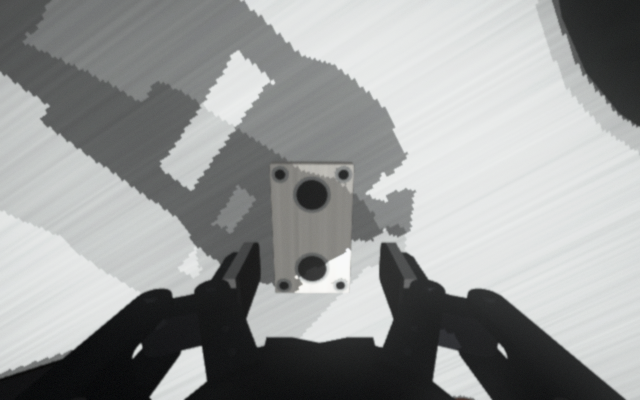

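View pics/s2.png

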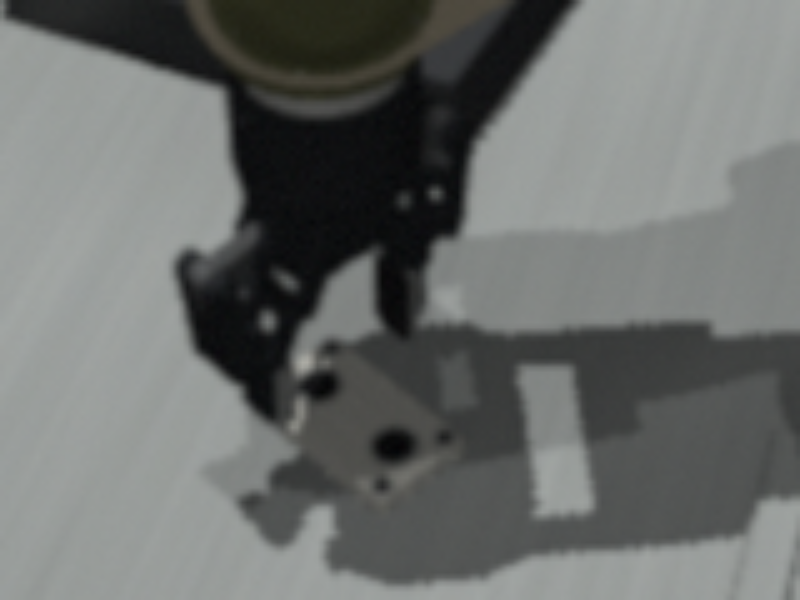

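The wrist picture shows the jaws straddling the plate, but offset a few mm after the fast descent. I'll correct that, then go down slowly.

Emit:
apply_moves([
  {"x": -0.004, "y": 0.005, "z": -0.004, "ax": -0.011, "ay": -0.005, "az": 0.009, "jaw": 0.062},
  {"x": 0, "y": 0.006, "z": 0, "ax": 0, "ay": 0, "az": 0, "jaw": 0.062},
  {"x": 0, "y": 0, "z": 0, "ax": 0, "ay": 0, "az": 0, "jaw": 0.062},
])

```text
t: 2.8
tool_pos: [488.6, 312.6, 27.4]
eef_rot: [-1.56, -0.009, -0.523]
force: [0.2, 0.1, 1.2]
width: 62.2
```

Run:
```python
from h import *
plan(484.9,310.6,6,60)
```

```text
pos [488.6 312.6  27.4] phi 60.04 tilt [ 0.013  0.005 -1.   ] w 62.2 F [0.2 0.1 1.2] t 2.8
shift now-frame mm [-2.4 21.4 -3.8] target-frame [-2.2 21.4 -3.6] rot [-0.0109  0.0007  0.0091]
```

Run:
```python
from h import *
s=sense();print(s["joint_positions"].round(3),s["qvel"].round(4),s["effort"].round(2),s["force"],s["wrist_torque"])
```

```text
[ 0.365  0.645  1.489 -0.     0.993 -0.683] [ 0.0022 -0.0162 -0.007  -0.0007  0.0075 -0.0005] [ -0.   -51.52 -16.54  -0.    -0.1   -0.  ] [0.21097142 0.09932551 1.23716596] [-0.0143063   0.02832451  0.02267246]
```

Emit:
apply_moves([
  {"x": -0.003, "y": 0.01, "z": -0.004, "ax": -0.015, "ay": 0, "az": 0.012, "jaw": 0.062},
])

```text
t: 2.92
tool_pos: [484.5, 310.8, 17.9]
eef_rot: [-1.574, 0.002, -0.523]
force: [0.3, -0.1, -0.4]
width: 61.7
```

Run:
```python
from h import *
plan(484.9,310.6,6,60)
```

```text
pos [484.5 310.8  17.9] phi 60.04 tilt [-0.003 -0.002 -1.   ] w 61.7 F [ 0.3 -0.1 -0.4] t 2.92
shift now-frame mm [ 0.5 11.9  0. ] target-frame [ 0.4 11.9  0. ] rot [ 0.0031  0.0007 -0.002 ]
```

Emit:
apply_moves([
  {"x": 0, "y": 0.01, "z": 0, "ax": 0.003, "ay": 0, "az": -0.002, "jaw": 0.062},
])

```text
t: 3.05
tool_pos: [484.3, 310.7, 7.1]
eef_rot: [-1.571, 0.0, -0.523]
force: [0.4, 0.0, -0.1]
width: 62.2
```

Run:
```python
from h import *
plan(484.9,310.6,3,60)
c=cam("wrist"); d=cam("side");print(sense()["tool_pos"])
cv2.imwrite("pics/w3.png",c[0]);cv2.imwrite("pics/s3.png",cv2.resize(d[0][230:350,200:360],None,fx=5,fy=5))
```

```text
pos [484.3 310.7   7.1] phi 60.04 tilt [-0.001 -0.    -1.   ] w 62.2 F [ 0.4  0.  -0.1] t 3.05
shift now-frame mm [0.6 4.1 0.3] target-frame [0.6 4.1 0.3] rot [ 0.0006  0.0006 -0.0004]
[483.7495566  310.49390241   6.43782759]
```

View pics/w3.png

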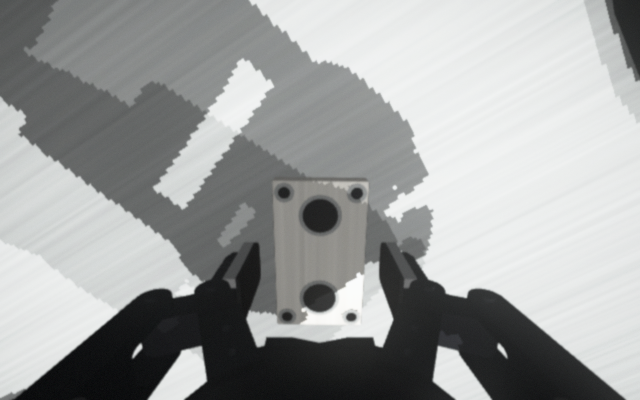

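View pics/s3.png

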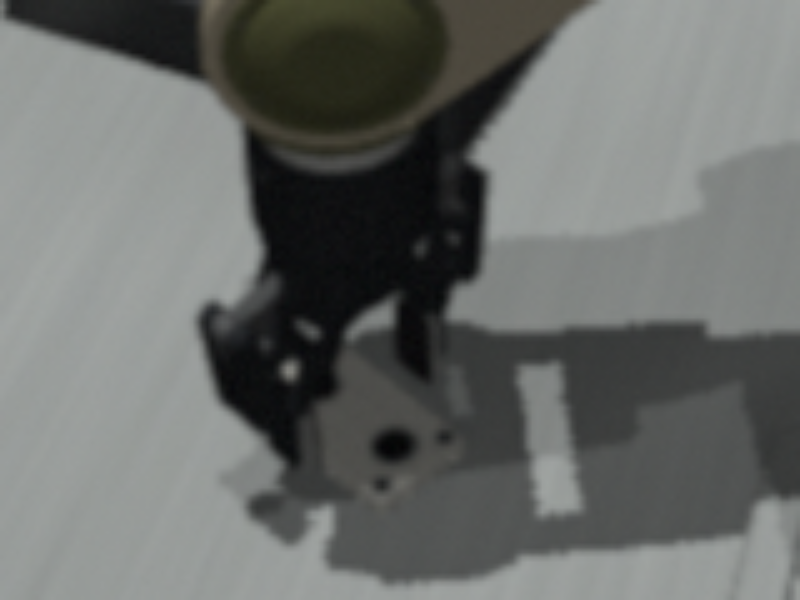

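The jaws (columns 259 and 381) are centred on the plate, which spans 275 to 367. The fingertips are still above the bench, so I'll go lower.

Emit:
apply_moves([
  {"x": 0.001, "y": 0.0045, "z": 0.001, "ax": 0, "ay": 0, "az": 0, "jaw": 0.058},
])

```text
t: 3.28
tool_pos: [485.3, 310.9, 1.8]
eef_rot: [-1.573, 0.001, -0.523]
force: [0.6, -0.1, -0.6]
width: 58.3
```

Run:
```python
from h import *
plan(484.9,310.6,2,60)
d=cam("side");print(sense()["tool_pos"],sense()["force"])
cv2.imwrite("pics/s4.png",cv2.resize(d[0][250:340,220:320],None,fx=8,fy=6))
```

```text
pos [485.3 310.9   1.8] phi 60.04 tilt [-0.002 -0.001 -1.   ] w 58.3 F [ 0.6 -0.1 -0.6] t 3.27
shift now-frame mm [-0.2 -0.2 -0.5] target-frame [-0.2 -0.2 -0.5] rot [ 0.0018  0.0007 -0.0014]
[485.05890993 310.78262386   1.03830352] [ 0.36264221 -1.55270862 -1.06075753]
```

View pics/s4.png

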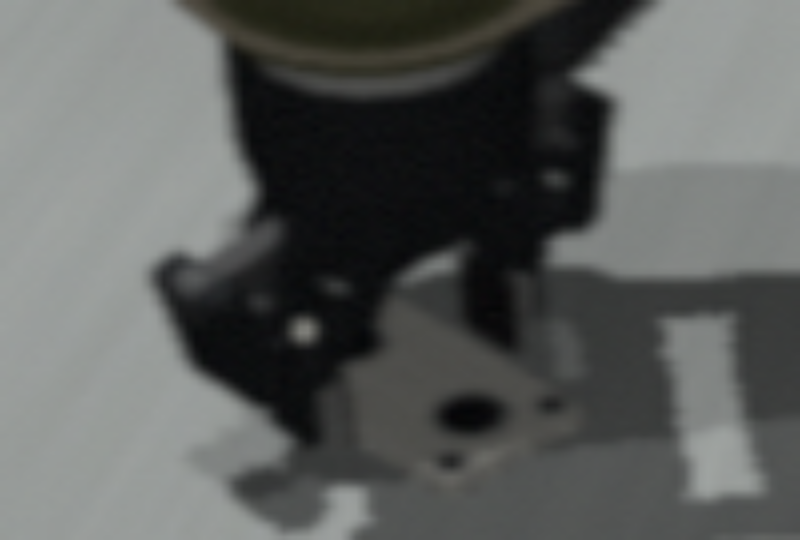

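Emit:
apply_moves([
  {"x": 0, "y": 0.003, "z": 0, "ax": 0, "ay": 0, "az": 0, "jaw": 0.056},
])

```text
t: 3.45
tool_pos: [485.2, 310.8, -2.1]
eef_rot: [-1.573, 0.002, -0.523]
force: [-0.1, 0.2, 0.8]
width: 55.9
```

Run:
```python
from h import *
plan(484.9,310.6,0,60)
```

```text
pos [485.2 310.8  -2.1] phi 60.03 tilt [-0.003 -0.001 -1.   ] w 55.9 F [-0.1  0.2  0.8] t 3.45
shift now-frame mm [-0.2 -2.1 -0.3] target-frame [-0.2 -2.1 -0.3] rot [ 0.0025  0.0006 -0.002 ]
```

Emit:
apply_moves([
  {"x": 0, "y": 0, "z": 0, "ax": 0, "ay": 0, "az": 0, "jaw": 0.044},
  {"x": 0, "y": 0, "z": 0, "ax": 0, "ay": 0, "az": 0, "jaw": 0.04},
  {"x": 0, "y": 0, "z": 0, "ax": 0, "ay": 0, "az": 0, "jaw": 0.04},
], squeeze=50)

```text
t: 3.82
tool_pos: [485.1, 310.8, -2.1]
eef_rot: [-1.573, 0.002, -0.523]
force: [0.9, -0.0, -0.5]
width: 46.4
```

Emit:
apply_moves([
  {"x": 0, "y": -0.01, "z": 0, "ax": 0, "ay": 0, "az": 0, "jaw": 0.04},
  {"x": 0, "y": -0.03, "z": 0, "ax": 0, "ay": 0, "az": 0, "jaw": 0.04},
])

```text
t: 4.08
tool_pos: [484.0, 310.3, 37.3]
eef_rot: [-1.577, 0.005, -0.523]
force: [0.1, 0.3, -3.0]
width: 46.3
```

Run:
```python
from h import *
plan(484.9,310.6,200,60)
c=cam("wrist");cv2.imwrite("pics/w5.png",c[0])
```

```text
pos [484.  310.3  37.3] phi 60.03 tilt [-0.008 -0.003 -1.   ] w 46.3 F [ 0.1  0.3 -3. ] t 4.08
shift now-frame mm [  -0.2 -162.7   -0.4] target-frame [   0.7 -162.7    0.7] rot [ 0.0067  0.0005 -0.0054]
```

View pics/w5.png

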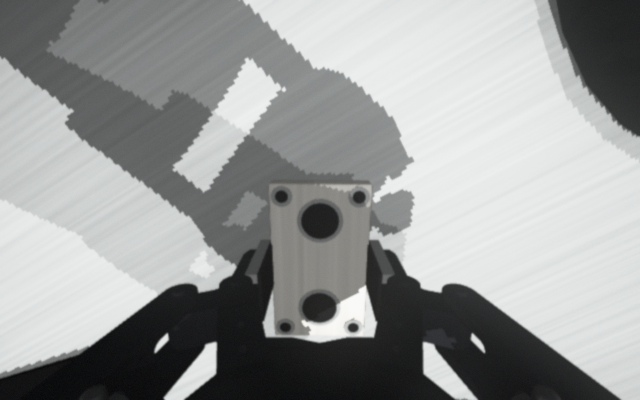

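The plate is gripped (46.3 mm, -3 N). Before moving over, I'll refine the plunger position from the saved views.

Run:
```python
from h import *
for n,(x,y) in(("scene0",(351,199)),("side0",(274,210)),("wrist0",(331,152))):
    c=saved(n);im=c[0]
    k=40 if n=="wrist0" else 14
    H=hsv(im)
    red=((H[...,0]<9)|(H[...,0]>170))&(H[...,1]>140)&(H[...,2]>50)
    br=(H[...,0]>=12)&(H[...,0]<40)&(H[...,1]>110)&(H[...,2]>40)
    w=np.zeros_like(red);w[y-k:y+k,x-k:x+k]=1
    for nm,m in(("red",red&w),("brass+red",(br|red)&w)):
        v,u=np.nonzero(m); 
        if len(u)==0: print(n,nm,"none");continue
        print(n,nm,len(u),u.min(),u.max(),v.min(),v.max(),(u.mean().round(1),v.mean().round(1)))
    P=proj([[560.5,34.5,78],[573.5,34.5,78],[547.5,34.5,78],[560.5,47.5,78],[560.5,21.5,78]],*c[1:]);print(P.round(1).tolist())
    cv2.imwrite(f"pics/{n}r.png",cv2.resize(im[y-k:y+k,x-k:x+k],(400,400),interpolation=0))
im=np.hstack([cv2.imread(f"pics/{n}r.png") for n in("scene0","side0")]);cv2.imwrite("pics/rr.png",im)
```

```text
scene0 red 53 347 355 196 202 (np.float64(350.9), np.float64(198.8))
scene0 brass+red 148 344 358 196 208 (np.float64(350.6), np.float64(201.8))
[[350.7, 197.4], [354.4, 198.8], [347.0, 196.0], [353.0, 195.5], [348.3, 199.3]]
side0 red 69 270 278 204 211 (np.float64(273.9), np.float64(207.4))
side0 brass+red 214 265 283 204 218 (np.float64(274.2), np.float64(210.8))
[[274.6, 206.9], [269.7, 206.1], [279.6, 207.6], [273.1, 209.9], [276.2, 203.9]]
wrist0 red 525 319 344 141 166 (np.float64(331.5), np.float64(153.6))
wrist0 brass+red 1188 311 351 131 173 (np.float64(331.1), np.float64(153.2))
[[331.3, 153.2], [344.2, 153.2], [318.3, 153.2], [331.4, 140.0], [331.1, 166.0]]
```

View pics/rr.png

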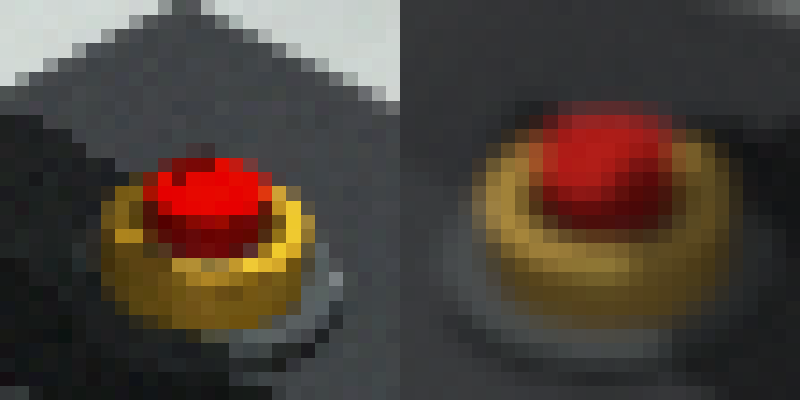

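View pics/wrist0r.png

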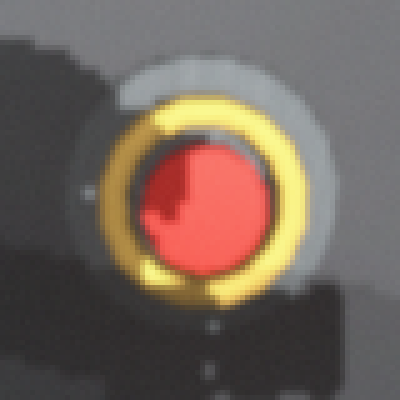

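Run:
```python
from h import *
s=sense();c=cam("wrist");im=c[0];cv2.imwrite("pics/w6.png",im)
g=cv2.cvtColor(im,cv2.COLOR_BGR2GRAY)[180:345,290:350];m=cv2.inRange(g,0,52)
cs,_=cv2.findContours(m,cv2.RETR_LIST,cv2.CHAIN_APPROX_NONE)
pts=[]
for k in cs:
    a=cv2.contourArea(k)
    if 300<a<2500:
        M=cv2.moments(k);p=(M["m10"]/M["m00"]+290,M["m01"]/M["m00"]+180);print(a,p)
        pts.append(p)
R=Ro.from_euler("xyz",s["eef_rot"]).as_matrix();p=np.array(s["tool_pos"]);print(p)
P=ray([[320,221],[319.3,305.5]]+pts,*c[1:],p[2]+12.1)
print(((P-p)@R).round(1))
```

```text
647.5 (318.35263835263834, 306.93384813384813)
938.5 (319.58533120227315, 220.54164446812288)
[486.03821605 311.24829691  41.88353823]
[[-24.3 -12.1   0.1]
 [ 22.5 -12.1  -0.2]
 [ 23.3 -12.1  -0.7]
 [-24.5 -12.1  -0.1]]
```

Emit:
apply_moves([
  {"x": 0, "y": -0.045, "z": 0, "ax": 0.004, "ay": 0, "az": -0.004, "jaw": 0.04},
  {"x": 0, "y": -0.045, "z": 0, "ax": 0, "ay": 0, "az": 0, "jaw": 0.04},
  {"x": 0, "y": -0.035, "z": 0, "ax": 0, "ay": 0, "az": 0, "jaw": 0.04},
  {"x": 0, "y": 0, "z": 0, "ax": 0, "ay": -0.15, "az": 0, "jaw": 0.04},
  {"x": 0, "y": 0, "z": 0, "ax": 0, "ay": -0.15, "az": 0, "jaw": 0.04},
])

```text
t: 4.8
tool_pos: [484.6, 310.6, 166.9]
eef_rot: [-1.57, -0.003, -0.215]
force: [-0.8, 1.0, -3.3]
width: 46.3
```

Run:
```python
from h import *
plan(561.3,34,160,78.9)
```

```text
pos [484.6 310.6 166.9] phi 77.69 tilt [ 0.003  0.    -1.   ] w 46.3 F [-0.8  1.  -3.3] t 4.8
shift now-frame mm [ 133.9    7.  -253.9] target-frame [ 128.5    6.9 -256.7] rot [-0.001  -0.0211  0.0026]
```

Emit:
apply_moves([
  {"x": 0.022, "y": 0, "z": -0.043, "ax": 0, "ay": -0.02, "az": 0, "jaw": 0.04},
  {"x": 0.022, "y": 0, "z": -0.043, "ax": 0, "ay": 0, "az": 0, "jaw": 0.04},
  {"x": 0.022, "y": 0, "z": -0.043, "ax": 0, "ay": 0, "az": 0, "jaw": 0.04},
  {"x": 0.022, "y": 0, "z": -0.043, "ax": 0, "ay": 0, "az": 0, "jaw": 0.04},
  {"x": 0.022, "y": 0, "z": -0.043, "ax": 0, "ay": 0, "az": 0, "jaw": 0.04},
])

```text
t: 5.42
tool_pos: [550.4, 74.6, 163.6]
eef_rot: [-1.57, 0.001, -0.186]
force: [0.4, 0.4, -3.3]
width: 46.2
```

Run:
```python
from h import *
plan(561.3,34,130,78.9)
```

```text
pos [550.4  74.6 163.6] phi 79.35 tilt [-0.001  0.001 -1.   ] w 46.2 F [ 0.4  0.4 -3.3] t 5.42
shift now-frame mm [ 18.2  33.5 -37.9] target-frame [ 18.5  33.6 -37.7] rot [-0.0006  0.0078 -0.0009]
```

Emit:
apply_moves([
  {"x": 0.018, "y": 0.015, "z": -0.038, "ax": 0, "ay": 0.008, "az": 0, "jaw": 0.04},
  {"x": 0, "y": 0.018, "z": 0, "ax": 0, "ay": 0, "az": 0, "jaw": 0.04},
])

```text
t: 5.68
tool_pos: [562.3, 29.2, 129.4]
eef_rot: [-1.571, -0.001, -0.198]
force: [-0.2, 0.9, -3.5]
width: 46.5
```

Run:
```python
from h import *
plan(561.3,34,90,78.9)
c=cam("wrist"); cv2.imwrite("pics/w7.png",c[0])
plan(561.3,34,90,78.9)
```

```text
pos [562.3  29.2 129.4] phi 78.63 tilt [ 0.001 -0.    -1.   ] w 46.5 F [-0.2  0.9 -3.5] t 5.67
shift now-frame mm [-1.9 39.4  4.5] target-frame [-1.9 39.4  4.5] rot [-0.0002 -0.0046  0.001 ]
pos [560.7  30.5 126.9] phi 78.7 tilt [-0.004  0.001 -1.   ] w 46.4 F [-1.8  0.3 -6.2] t 5.72
shift now-frame mm [ 0.  36.9  3.5] target-frame [-0.1 36.9  3.5] rot [-0.0003 -0.0036 -0.0039]
```

View pics/w7.png

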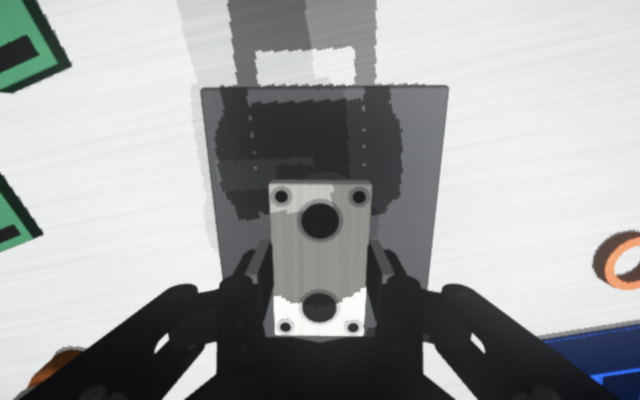

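The plate is held in line over the block. The block's near-end corners are at (202,88) and (448,87), which gives a second check of its pose.

Run:
```python
from h import *
c=cam("wrist");im=c[0]
g=cv2.cvtColor(im,cv2.COLOR_BGR2GRAY)
cv2.imwrite("pics/w8.png",cv2.resize(im[70:130,180:470],None,fx=2.7,fy=2.7))
print(g[80:96,300].tolist(), [int(np.argmin(np.diff(g[r,190:240].astype(int))))+190 for r in(95,110,200)],[int(np.argmax(np.diff(g[r,410:460].astype(int))))+410 for r in(95,110,200)])
plan(561.3,34,90,78.9)
P=ray([[201.5,87.5],[448.5,87]],*c[1:],50)[:,:2];print(P)
d=P[1]-P[0];print(np.linalg.norm(d),np.degrees(np.arctan2(d[1],d[0])))
n=np.array([d[1],-d[0]])/np.linalg.norm(d)
for sg in(1,-1): print(P.mean(0)+sg*n*90)
```

```text
[213, 213, 216, 218, 217, 217, 206, 179, 123, 87, 73, 81, 90, 96, 102, 100] [197, 199, 210] [447, 446, 436]
pos [560.6  31.5 128.2] phi 78.77 tilt [-0.004  0.001 -1.   ] w 46.4 F [-0.2  0.6 -3.3] t 5.78
shift now-frame mm [ 0.3 38.2  2.6] target-frame [ 0.2 38.2  2.6] rot [-0.0005 -0.0023 -0.004 ]
[[455.13274033 -32.67805077]
 [488.9563003  137.61916733]]
173.62366112986302 78.76639748312682
[560.3202169   34.93769221]
[383.76882373  70.00342435]
```

View pics/w8.png

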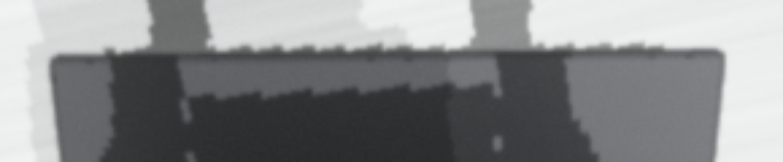

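Emit:
apply_moves([
  {"x": 0, "y": 0.02, "z": 0.002, "ax": 0, "ay": 0, "az": -0.004, "jaw": 0.04},
  {"x": 0, "y": 0.02, "z": 0, "ax": 0, "ay": 0, "az": 0, "jaw": 0.04},
])

```text
t: 6.02
tool_pos: [561.7, 34.4, 88.9]
eef_rot: [-1.57, -0.003, -0.195]
force: [0.6, 0.3, -2.1]
width: 46.1
```

Run:
```python
from h import *
plan(561.2,34.2,77,78.8)
```

```text
pos [561.7  34.4  88.9] phi 78.83 tilt [ 0.004  0.    -1.   ] w 46.1 F [ 0.6  0.3 -2.1] t 6.03
shift now-frame mm [-0.5 11.9 -0.3] target-frame [-0.4 11.9 -0.3] rot [-0.0008  0.0006  0.0035]
```

Emit:
apply_moves([
  {"x": 0, "y": 0.009, "z": 0, "ax": 0, "ay": 0, "az": 0.003, "jaw": 0.04},
])

```text
t: 6.15
tool_pos: [561.3, 35.0, 79.5]
eef_rot: [-1.57, 0.001, -0.194]
force: [0.5, -0.7, -3.1]
width: 46.8
```

Run:
```python
from h import *
plan(561.2,34.2,77,78.8)
```

```text
pos [561.3  35.   79.5] phi 78.89 tilt [-0.001  0.001 -1.   ] w 46.8 F [ 0.5 -0.7 -3.1] t 6.15
shift now-frame mm [ 0.   2.5 -0.8] target-frame [ 0.   2.5 -0.8] rot [-0.0008  0.0016 -0.0007]
```

Emit:
apply_moves([
  {"x": 0, "y": 0.003, "z": -0.001, "ax": 0, "ay": 0, "az": 0, "jaw": 0.04},
])

```text
t: 6.28
tool_pos: [561.2, 34.4, 76.5]
eef_rot: [-1.57, 0.001, -0.193]
force: [0.1, -0.6, -2.3]
width: 46.4
```

Run:
```python
from h import *
plan(561.2,34.2,76,78.8)
```

```text
pos [561.2  34.4  76.5] phi 78.93 tilt [-0.001  0.001 -1.   ] w 46.4 F [ 0.1 -0.6 -2.3] t 6.28
shift now-frame mm [ 0.1  0.5 -0.2] target-frame [ 0.1  0.5 -0.2] rot [-0.0008  0.0023 -0.0008]
```

Emit:
apply_moves([
  {"x": 0, "y": 0.001, "z": 0, "ax": 0, "ay": 0, "az": 0, "jaw": 0.04},
])

```text
t: 6.4
tool_pos: [561.4, 34.5, 76.0]
eef_rot: [-1.57, 0.0, -0.193]
force: [0.2, 0.3, -2.5]
width: 46.4
```

Run:
```python
from h import *
plan(561.2,34.2,76,78.8)
d=cam("side");cv2.imwrite("pics/s8.png",cv2.resize(d[0][160:250,220:320],None,fx=8,fy=6))
print(sense()["tool_pos"],sense()["force"])
```

```text
pos [561.4  34.5  76. ] phi 78.94 tilt [ 0.     0.001 -1.   ] w 46.4 F [ 0.2  0.3 -2.5] t 6.4
shift now-frame mm [-0.1 -0.  -0.3] target-frame [-0.1 -0.  -0.3] rot [-0.0008  0.0025 -0.0001]
[561.41237842  34.52734477  75.97185128] [ 0.50644387  0.504671   -3.39394091]
```

View pics/s8.png

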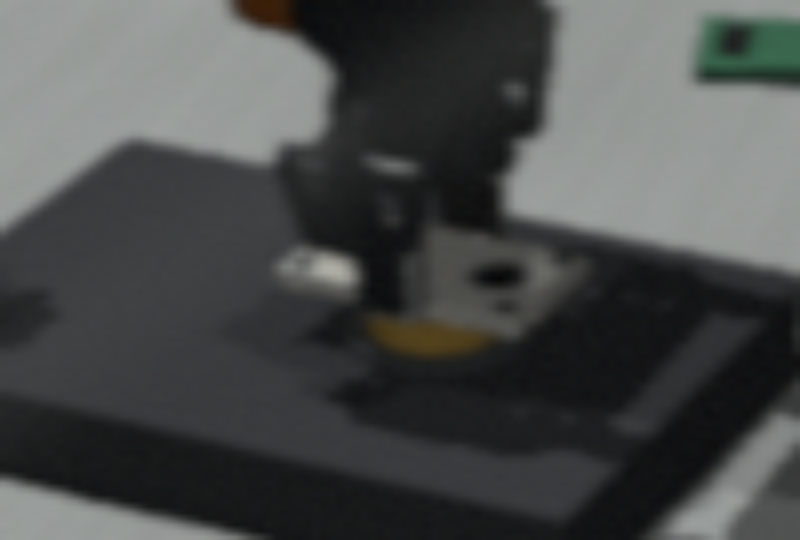

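The side picture shows the plate just above the ring and plunger. There's no contact force yet, so I'll lower it a little more.

Emit:
apply_moves([
  {"x": 0, "y": 0.001, "z": 0, "ax": 0, "ay": 0, "az": 0, "jaw": 0.04},
])

```text
t: 6.58
tool_pos: [561.6, 34.5, 75.8]
eef_rot: [-1.57, -0.001, -0.193]
force: [-3.4, 0.2, 4.0]
width: 46.4
```

Emit:
apply_moves([
  {"x": 0, "y": 0.001, "z": 0, "ax": 0, "ay": 0, "az": 0, "jaw": 0.04},
])

```text
t: 6.7
tool_pos: [561.6, 34.5, 75.6]
eef_rot: [-1.57, -0.001, -0.193]
force: [-3.8, 0.1, 5.0]
width: 46.7
```

Emit:
apply_moves([
  {"x": 0, "y": -0.0006, "z": 0, "ax": 0, "ay": 0, "az": 0, "jaw": 0.04},
])

```text
t: 6.82
tool_pos: [561.7, 34.5, 76.4]
eef_rot: [-1.57, -0.002, -0.193]
force: [-0.5, -0.1, -2.8]
width: 46.5
```

Emit:
apply_moves([
  {"x": 0, "y": 0, "z": 0, "ax": 0, "ay": 0, "az": 0, "jaw": 0.052},
  {"x": 0, "y": 0, "z": 0, "ax": 0, "ay": 0, "az": 0, "jaw": 0.06},
  {"x": 0, "y": 0, "z": 0, "ax": 0, "ay": 0, "az": 0, "jaw": 0.062},
])

```text
t: 7.2
tool_pos: [562.5, 34.4, 76.6]
eef_rot: [-1.57, -0.004, -0.193]
force: [0.4, 0.0, -0.7]
width: 62.2
```

Run:
```python
from h import *
plan(561.2,34.2,76,78.8)
c=cam("wrist");cv2.imwrite("pics/w9.png",c[0])
```

```text
pos [562.5  34.4  76.6] phi 78.94 tilt [ 0.004  0.    -1.   ] w 62.2 F [ 0.4  0.  -0.7] t 7.2
shift now-frame mm [-1.2  0.6 -0.4] target-frame [-1.2  0.6 -0.4] rot [-0.001   0.0025  0.0041]
```

View pics/w9.png

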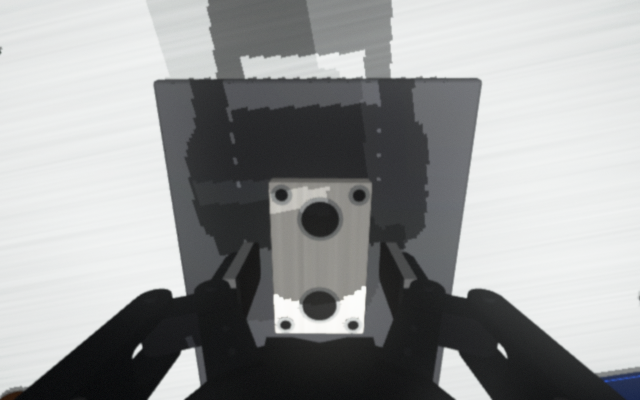

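The plate is released and looks flat, spanning columns 269 to 371 and rows 179 to 334. I'll raise the gripper and check it from above.

Emit:
apply_moves([
  {"x": 0, "y": -0.012, "z": 0, "ax": 0, "ay": 0, "az": 0, "jaw": 0.064},
  {"x": 0, "y": -0.04, "z": 0, "ax": 0, "ay": 0, "az": 0, "jaw": 0.07},
  {"x": 0, "y": -0.05, "z": 0, "ax": 0, "ay": 0, "az": 0, "jaw": 0.085},
  {"x": 0, "y": -0.03, "z": 0, "ax": 0, "ay": 0, "az": 0, "jaw": 0.085},
  {"x": 0, "y": 0, "z": 0, "ax": 0, "ay": 0, "az": 0, "jaw": 0.085},
])

```text
t: 7.88
tool_pos: [562.0, 34.3, 215.8]
eef_rot: [-1.57, -0.006, -0.193]
force: [-0.4, 0.0, -0.4]
width: 84.9
```

Run:
```python
from h import *
for i in range(1):
    c=cam("wrist");cv2.imwrite("pics/w10.png",c[0]);np.savez("w10.npz",im=c[0],K=c[1],R=c[2],t=c[3])
d=cam("side");cv2.imwrite("pics/s10.png",cv2.resize(d[0][180:250,220:320],None,fx=8,fy=8))
plan(516,-280,170,99)
```

```text
pos [561.   34.4 213. ] phi 78.94 tilt [ 0.001  0.001 -1.   ] w 85.0 F [-0.5  0.  -0.2] t 7.97
shift now-frame mm [  16.1   42.7 -317.3] target-frame [ -93.6   43.  -303.5] rot [-0.0007 -0.3502  0.0012]
```

View pics/w10.png

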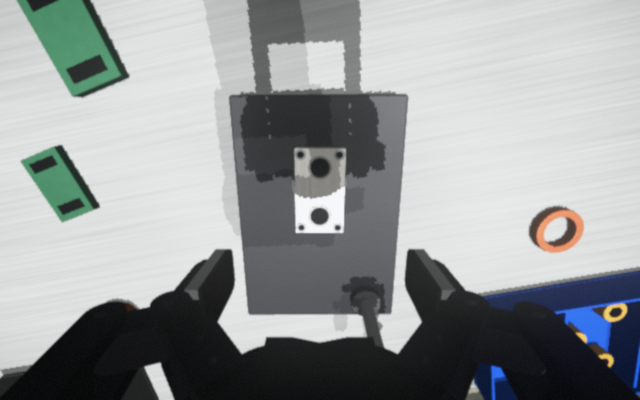

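View pics/s10.png

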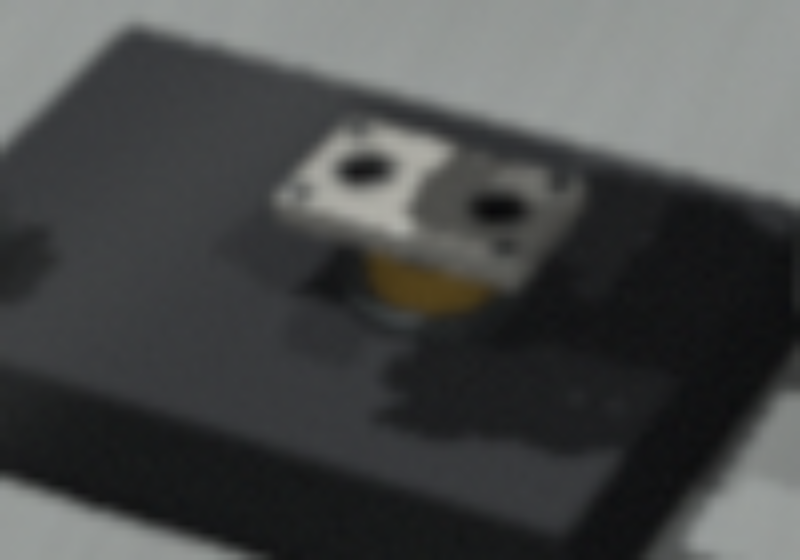

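The plate sits raised and flat on the plunger. Its corners are at about (294,148), (346,148), (344.5,233.5), (295,233.5) and its ports at (319.5,167) and (319.5,216). The small green guide is at about (60,184).

Run:
```python
from h import *
c=saved("w10")
P=ray([[294,148],[346,148],[344.5,233.5],[295,233.5],[319.6,167],[319.5,216]],*c[1:],88)[:,:2];print(P.round(1))
print("ctr",P[:4].mean(0),P[4:].mean(0))
for a,b in((0,3),(1,2),(4,5)):
    d=P[b]-P[a];print(np.linalg.norm(d),np.degrees(np.arctan2(d[1],d[0])))
Q=ray([[230.5,95],[408,95],[392,313],[248,313]],*c[1:],50)[:,:2];print(Q,Q.mean(0));
e=Q[2:].mean(0)-Q[:2].mean(0);e/=np.linalg.norm(e);print("seat",Q.mean(0)-40*e,np.degrees(np.arctan2(e[1],e[0])))
d=cam("side");H=hsv(d[0]);c=d
m=cv2.inRange(d[0],(100,100,100),(255,255,255));w=np.zeros_like(m);w[190:225,245:305]=m[190:225,245:305]
print(rect(cv2.morphologyEx(w,cv2.MORPH_CLOSE,np.ones((5,5))),c,88))
```

```text
[[516.1  19.9]
 [525.2  66.6]
 [608.3  51. ]
 [598.8   2.6]
 [537.8  39.5]
 [585.3  30.1]]
ctr [562.09557477  35.04197251] [561.54625867  34.83638563]
84.56378495513353 -11.851230591788626
84.5643174749279 -10.597041846386343
48.47278500898491 -11.19357258509077
[[456.81954232 -34.57976434]
 [490.67891929 138.13121728]
 [741.97041332  91.39835548]
 [707.46004378 -84.39810748]] [599.23222968  27.63792524]
seat [559.95234658  35.19376961] -10.888369411707806
[(array([280., 197.]), array([553. ,  13.3]), array([122.4,  82.3]), 14.0)]
```

Emit:
apply_moves([
  {"x": 0.003, "y": 0, "z": -0.055, "ax": 0, "ay": 0, "az": 0, "jaw": 0.085},
  {"x": 0.003, "y": 0, "z": -0.055, "ax": 0, "ay": 0, "az": 0, "jaw": 0.085},
  {"x": 0.003, "y": 0, "z": -0.055, "ax": 0, "ay": 0, "az": 0, "jaw": 0.085},
  {"x": 0.003, "y": 0, "z": -0.055, "ax": 0, "ay": 0, "az": 0, "jaw": 0.085},
  {"x": 0.003, "y": 0, "z": -0.055, "ax": 0, "ay": 0, "az": 0, "jaw": 0.085},
])

```text
t: 8.65
tool_pos: [520.5, -241.8, 204.3]
eef_rot: [-1.566, 0.013, -0.186]
force: [0.9, -0.2, -0.2]
width: 85.0
```

Emit:
apply_moves([
  {"x": 0, "y": 0.01, "z": -0.03, "ax": 0, "ay": -0.12, "az": 0, "jaw": 0.085},
  {"x": 0, "y": 0.01, "z": 0, "ax": 0, "ay": -0.12, "az": 0, "jaw": 0.085},
  {"x": 0, "y": 0.02, "z": 0, "ax": 0, "ay": -0.1, "az": 0, "jaw": 0.085},
  {"x": 0, "y": 0, "z": 0, "ax": 0, "ay": 0, "az": 0, "jaw": 0.085},
])

```text
t: 9.15
tool_pos: [511.0, -275.3, 156.6]
eef_rot: [-1.553, 0.018, 0.157]
force: [-0.3, 1.1, 0.4]
width: 85.2
```

Run:
```python
from h import *
c=cam("wrist");cv2.imwrite("pics/w11.png",c[0]);np.savez("w11.npz",im=c[0],K=c[1],R=c[2],t=c[3])
plan(516,-280,170,99)
g=cv2.inRange(hsv(c[0]),(60,90,25),(90,255,255))
g=cv2.morphologyEx(g,cv2.MORPH_CLOSE,np.ones((15,15)))
[print("  ",*r) for r in rect(g,c,12)]
```

```text
pos [ 511.4 -275.6  157.7] phi 98.92 tilt [-0.019  0.013 -1.   ] w 85.0 F [ 0.3 -1.2  0.6] t 9.2
shift now-frame mm [  3.6 -12.4  -4.9] target-frame [  3.8 -12.3  -5.1] rot [-0.0159 -0.0012 -0.017 ]
   [311. 190.] [ 511.9 -281.4] [81.1 44.7] 10.8
   [190. 108.] [ 452.7 -404.1] [108.9  62.8] -11.0
   [427.  48.] [ 370.7 -192.6] [90.  61.3] 8.4
```

View pics/w11.png

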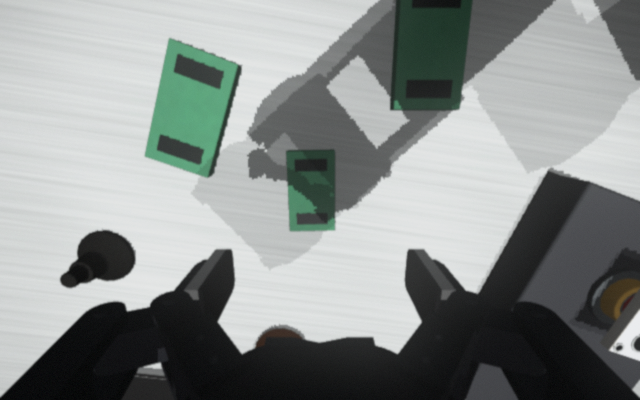

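Run:
```python
from h import *
c=saved("w11");im=c[0]
cv2.imwrite("pics/w11c.png",cv2.resize(im[140:240,270:350],None,fx=6,fy=6,interpolation=0))
P=ray([[287.5,150.5],[334.5,150],[335.5,230],[290.5,231]],*c[1:],12)[:,:2];print(P.round(1))
print("ctr",P[:4].mean(0))
for a,b in((0,3),(1,2),(0,1),(3,2)):
    d=P[b]-P[a];print(np.linalg.norm(d),np.degrees(np.arctan2(d[1],d[0])))
```

```text
[[ 474.5 -309.5]
 [ 466.9 -264.2]
 [ 549.  -249.1]
 [ 557.2 -295.7]]
ctr [ 511.90143888 -279.63170372]
83.8398278007941 9.43889469851698
83.45678481771064 10.4478352278141
45.870249210908625 99.44603589523817
47.341495586741864 99.92506334001932
```

View pics/w11c.png

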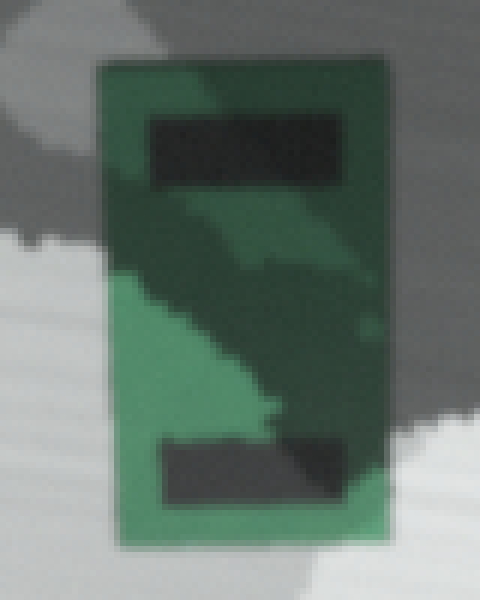

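The guide measures 84 x 47, so it is the smallest one. Its centre is (512,-279.7) and its yaw about 9.9°.

Run:
```python
from h import *
plan(512,-279.7,60,99.8)
```

```text
pos [ 511.4 -275.6  157.7] phi 98.92 tilt [-0.019  0.013 -1.   ] w 85.0 F [ 0.3 -1.2  0.6] t 9.2
shift now-frame mm [ 1.6 97.6 -5.7] target-frame [-0.2 97.7 -4.1] rot [-0.0161 -0.0152 -0.0169]
```

Emit:
apply_moves([
  {"x": 0, "y": 0, "z": -0.004, "ax": -0.016, "ay": -0.015, "az": -0.017, "jaw": 0.062},
  {"x": 0, "y": 0.035, "z": 0, "ax": 0, "ay": 0, "az": 0, "jaw": 0.062},
  {"x": 0, "y": 0.035, "z": 0, "ax": 0, "ay": 0, "az": 0, "jaw": 0.062},
  {"x": 0, "y": 0.03, "z": 0, "ax": 0, "ay": 0, "az": 0, "jaw": 0.062},
])

```text
t: 9.7
tool_pos: [515.0, -281.7, 60.1]
eef_rot: [-1.582, -0.01, 0.169]
force: [-0.1, -0.0, 0.6]
width: 62.3
```

Run:
```python
from h import *
plan(512,-279.7,30,99.8)
```

```text
pos [ 515.  -281.7   60.1] phi 99.68 tilt [ 0.011 -0.009 -1.   ] w 62.3 F [-0.1 -0.   0.6] t 9.7
shift now-frame mm [-2.9 30.   2.8] target-frame [-2.6 30.1  2.5] rot [ 0.0109 -0.0021  0.0097]
```

Emit:
apply_moves([
  {"x": -0.003, "y": 0.025, "z": 0.003, "ax": 0.011, "ay": -0.002, "az": 0.01, "jaw": 0.062},
  {"x": 0, "y": 0.018, "z": 0, "ax": 0, "ay": 0, "az": 0, "jaw": 0.06},
])

```text
t: 9.95
tool_pos: [512.1, -279.7, 16.2]
eef_rot: [-1.572, -0.001, 0.17]
force: [0.3, -0.9, 0.7]
width: 60.1
```

Run:
```python
from h import *
c=cam("wrist");cv2.imwrite("pics/w12.png",c[0])
plan(512,-279.7,0,99.8)
```

```text
pos [ 511.3 -279.1   14.3] phi 99.74 tilt [-0.001  0.001 -1.   ] w 60.2 F [-1.6  0.4 -3. ] t 10.0
shift now-frame mm [ 0.6 14.3 -0.7] target-frame [ 0.6 14.3 -0.7] rot [-0.0008 -0.0011 -0.0008]
```

View pics/w12.png

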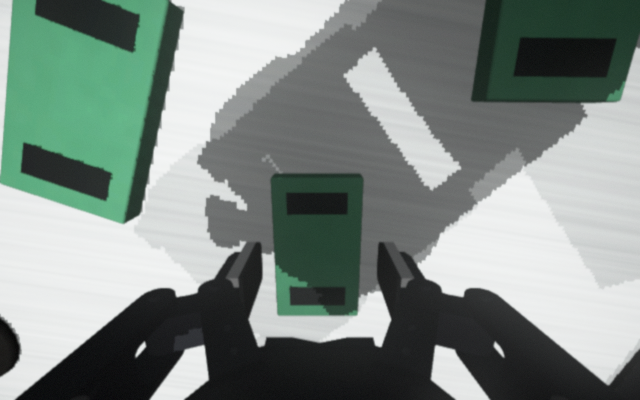

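The jaws straddle the guide: it's centred at column 317 and the jaws at 319.

Emit:
apply_moves([
  {"x": 0.0005, "y": 0.009, "z": -0.0007, "ax": 0, "ay": 0, "az": 0, "jaw": 0.058},
])

```text
t: 10.12
tool_pos: [512.5, -280.1, 5.9]
eef_rot: [-1.572, -0.001, 0.17]
force: [0.5, -0.5, 0.1]
width: 57.8
```

Emit:
apply_moves([
  {"x": 0, "y": 0.005, "z": 0, "ax": 0, "ay": 0, "az": 0, "jaw": 0.056},
])

```text
t: 10.25
tool_pos: [512.8, -280.3, 1.1]
eef_rot: [-1.572, -0.001, 0.169]
force: [1.2, -0.5, -0.1]
width: 56.2
```

Emit:
apply_moves([
  {"x": -0.0005, "y": 0.0025, "z": 0, "ax": 0, "ay": 0, "az": 0, "jaw": 0.055},
])

```text
t: 10.38
tool_pos: [512.5, -280.6, -1.2]
eef_rot: [-1.573, -0.002, 0.169]
force: [-0.2, 0.4, -0.8]
width: 55.3
```

Emit:
apply_moves([
  {"x": 0, "y": 0, "z": 0, "ax": 0, "ay": 0, "az": 0, "jaw": 0.044},
  {"x": 0, "y": 0, "z": 0, "ax": 0, "ay": 0, "az": 0, "jaw": 0.04},
  {"x": 0, "y": 0, "z": 0, "ax": 0, "ay": 0, "az": 0, "jaw": 0.04},
], squeeze=40)

```text
t: 10.75
tool_pos: [512.8, -280.8, -0.3]
eef_rot: [-1.574, -0.003, 0.169]
force: [0.1, 0.8, -0.3]
width: 46.9
```

Emit:
apply_moves([
  {"x": 0, "y": -0.015, "z": 0, "ax": 0, "ay": 0, "az": 0, "jaw": 0.04},
  {"x": 0, "y": -0.04, "z": 0, "ax": 0, "ay": 0, "az": 0, "jaw": 0.04},
  {"x": 0, "y": 0, "z": 0, "ax": 0, "ay": 0, "az": 0, "jaw": 0.04},
])

```text
t: 11.12
tool_pos: [512.9, -280.9, 58.3]
eef_rot: [-1.575, -0.004, 0.169]
force: [-0.4, -0.5, -1.0]
width: 47.0
```

Run:
```python
from h import *
c=cam("wrist");cv2.imwrite("pics/w13.png",c[0]);np.savez("w13.npz",im=c[0],K=c[1],R=c[2],t=c[3])
plan(561.7,34.9,170,78.8)
```

```text
pos [ 512.1 -280.2   56.5] phi 99.7 tilt [ 0.002 -0.002 -1.   ] w 46.7 F [ 0.2  0.3 -1.8] t 11.18
shift now-frame mm [ 102.2 -113.9  302.1] target-frame [ -12.5 -113.5  318.8] rot [0.0015 0.3648 0.0018]
```

View pics/w13.png

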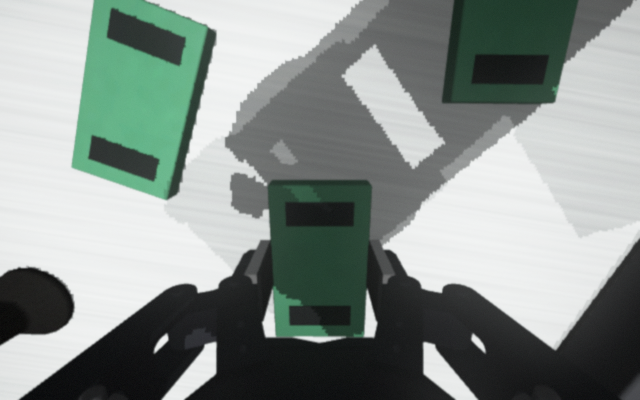

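The guide is held squarely. Its edges are at rows 181 to 337, and the slots are centred at (320,214) and (320,316).

Run:
```python
from h import *
c=saved("w13");s=sense();im=c[0]
cv2.imwrite("pics/w13c.png",cv2.resize(im[170:350,260:380],None,fx=5,fy=3.3,interpolation=0))
R=Ro.from_euler("xyz",s["eef_rot"]).as_matrix();p=np.array(s["tool_pos"])
v=im[:,:,1].astype(int)
for col in(305,320,335): print(col,[int(x) for x in v[195:235,col]],[int(x) for x in v[298:345,col]])
P=ray([[320,214],[320,316],[269,181],[371,181],[366,337.5],[274.5,337.5]],*c[1:],p[2]+12.7)
print(((P-p)@R).round(1))
```

```text
305 [91, 91, 92, 90, 91, 89, 77, 53, 37, 28, 27, 29, 28, 28, 29, 28, 28, 28, 25, 29, 27, 26, 27, 27, 28, 29, 27, 24, 25, 26, 35, 51, 63, 66, 68, 66, 68, 67, 68, 68] [64, 63, 63, 65, 64, 63, 59, 53, 41, 42, 41, 40, 40, 40, 40, 38, 38, 40, 39, 40, 39, 38, 40, 40, 42, 39, 54, 93, 130, 138, 139, 136, 138, 136, 137, 139, 135, 151, 197, 231, 230, 187, 96, 33, 25, 25, 23]
320 [66, 68, 73, 79, 76, 70, 62, 49, 36, 33, 29, 29, 28, 24, 24, 25, 22, 29, 26, 26, 22, 28, 26, 26, 25, 23, 25, 26, 25, 28, 33, 50, 62, 67, 68, 66, 66, 66, 67, 67] [65, 62, 65, 64, 64, 63, 62, 49, 30, 25, 24, 25, 24, 26, 22, 24, 25, 26, 29, 33, 32, 31, 26, 24, 28, 24, 38, 80, 120, 135, 135, 135, 136, 135, 135, 136, 135, 144, 174, 216, 232, 236, 234, 213, 148, 67, 26]
335 [66, 68, 68, 65, 65, 66, 57, 41, 28, 27, 27, 26, 25, 24, 26, 28, 25, 25, 25, 26, 25, 25, 27, 25, 24, 24, 27, 22, 25, 25, 32, 50, 61, 64, 65, 66, 66, 64, 65, 63] [65, 65, 63, 63, 63, 64, 59, 48, 30, 23, 26, 24, 23, 24, 22, 22, 24, 26, 24, 25, 23, 25, 22, 24, 24, 23, 29, 42, 58, 63, 61, 63, 62, 62, 64, 62, 64, 85, 146, 205, 216, 171, 83, 28, 24, 23, 20]
[[-26.6 -12.7   0.2]
 [ 30.7 -12.7   0.2]
 [-42.6 -12.7 -23.3]
 [-42.6 -12.8  23.6]
 [ 44.5 -12.7  25.2]
 [ 44.7 -12.6 -24.6]]
```

View pics/w13c.png

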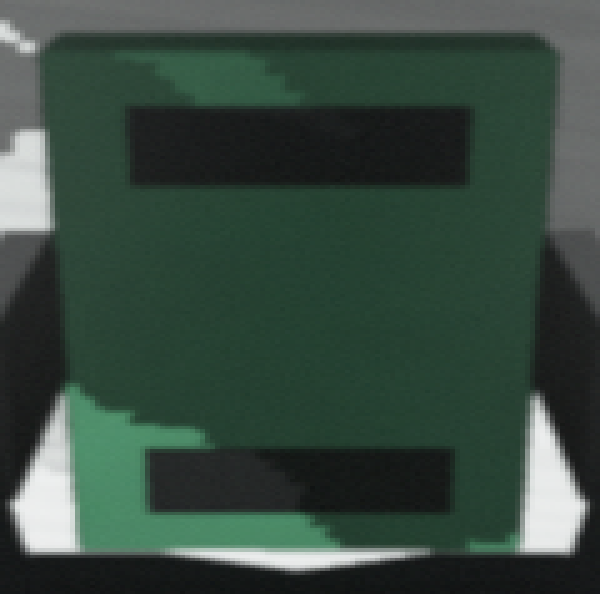

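Emit:
apply_moves([
  {"x": 0, "y": -0.04, "z": 0, "ax": 0, "ay": 0, "az": 0, "jaw": 0.04},
  {"x": 0, "y": -0.04, "z": 0, "ax": 0, "ay": 0, "az": 0, "jaw": 0.04},
  {"x": 0, "y": -0.03, "z": 0, "ax": 0, "ay": 0.12, "az": 0, "jaw": 0.04},
  {"x": 0, "y": 0, "z": 0, "ax": 0, "ay": 0.12, "az": 0, "jaw": 0.04},
  {"x": 0, "y": 0, "z": 0, "ax": 0, "ay": 0.12, "az": 0, "jaw": 0.04},
])

```text
t: 11.8
tool_pos: [510.2, -278.8, 166.8]
eef_rot: [-1.568, 0.005, -0.202]
force: [0.5, 0.0, -1.4]
width: 47.0
```

Run:
```python
from h import *
plan(559.6,35.2,160,78.8)
```

```text
pos [ 510.2 -278.8  166.8] phi 78.45 tilt [-0.004  0.004 -1.   ] w 47.0 F [ 0.5  0.  -1.4] t 11.8
shift now-frame mm [-14.5   7.8 317.5] target-frame [-12.6   6.8 317.6] rot [-0.0027 -0.0061 -0.0049]
```

Emit:
apply_moves([
  {"x": -0.002, "y": 0, "z": 0.05, "ax": -0.003, "ay": -0.006, "az": -0.005, "jaw": 0.04},
  {"x": -0.002, "y": 0, "z": 0.05, "ax": 0, "ay": 0, "az": 0, "jaw": 0.04},
  {"x": -0.002, "y": 0, "z": 0.05, "ax": 0, "ay": 0, "az": 0, "jaw": 0.04},
  {"x": -0.002, "y": 0, "z": 0.05, "ax": 0, "ay": 0, "az": 0, "jaw": 0.04},
  {"x": -0.002, "y": 0, "z": 0.05, "ax": 0, "ay": 0, "az": 0, "jaw": 0.04},
])

```text
t: 12.42
tool_pos: [548.9, -27.4, 163.3]
eef_rot: [-1.57, 0.007, -0.204]
force: [0.9, -0.6, -0.2]
width: 46.7
```

Run:
```python
from h import *
plan(559.6,35.2,150,78.8)
```

```text
pos [548.9 -27.4 163.3] phi 78.34 tilt [-0.006  0.002 -1.   ] w 46.7 F [ 0.9 -0.6 -0.2] t 12.43
shift now-frame mm [-2.1 13.4 63.4] target-frame [-1.7 13.3 63.5] rot [-0.0011 -0.0081 -0.0066]
```

Emit:
apply_moves([
  {"x": -0.001, "y": 0, "z": 0.035, "ax": 0, "ay": -0.008, "az": -0.006, "jaw": 0.04},
  {"x": -0.001, "y": 0.013, "z": 0.027, "ax": 0, "ay": 0, "az": 0, "jaw": 0.04},
  {"x": 0, "y": 0.015, "z": 0, "ax": 0, "ay": 0, "az": 0, "jaw": 0.04},
])

```text
t: 12.8
tool_pos: [558.6, 39.3, 133.5]
eef_rot: [-1.569, 0.003, -0.19]
force: [0.1, 0.5, -0.1]
width: 46.8
```

Run:
```python
from h import *
plan(559.6,35.2,100,78.8)
```

```text
pos [558.6  39.3 133.5] phi 79.09 tilt [-0.002  0.002 -1.   ] w 46.8 F [ 0.1  0.5 -0.1] t 12.8
shift now-frame mm [ 1.9 33.5 -3.8] target-frame [ 1.8 33.5 -3.8] rot [-0.0013  0.0051 -0.0026]
```

Emit:
apply_moves([
  {"x": 0.0015, "y": 0.02, "z": -0.0035, "ax": 0, "ay": 0.005, "az": -0.003, "jaw": 0.04},
  {"x": 0, "y": 0.018, "z": 0, "ax": 0, "ay": 0, "az": 0, "jaw": 0.04},
])

```text
t: 13.05
tool_pos: [558.6, 34.3, 93.0]
eef_rot: [-1.57, 0.001, -0.196]
force: [0.7, -0.0, -0.7]
width: 46.7
```

Run:
```python
from h import *
d=cam("side");cv2.imwrite("pics/s14.png",cv2.resize(d[0][160:250,220:320],None,fx=8,fy=6))
plan(559.6,35.2,90,78.8)
```

```text
pos [557.4  34.4  90.6] phi 78.78 tilt [-0.005  0.002 -1.   ] w 46.9 F [-1.4 -0.1 -2.7] t 13.1
shift now-frame mm [2.  0.6 1.2] target-frame [2.  0.6 1.2] rot [-0.0005 -0.0004 -0.0057]
```

View pics/s14.png

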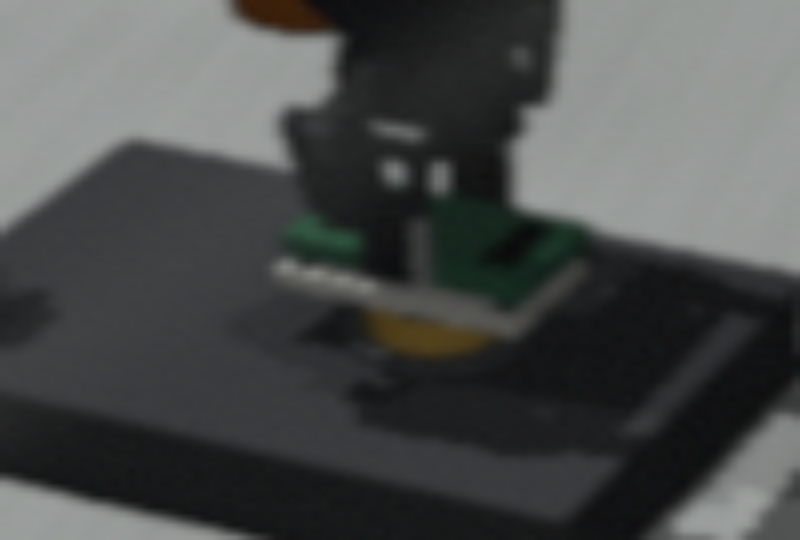

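The guide hovers about 3 mm above the plate. It needs shifting about 2 mm along x.

Emit:
apply_moves([
  {"x": 0.002, "y": 0, "z": 0.001, "ax": 0, "ay": 0, "az": -0.005, "jaw": 0.04},
])

```text
t: 13.22
tool_pos: [559.3, 34.3, 90.1]
eef_rot: [-1.571, 0.002, -0.197]
force: [-0.8, 1.0, 0.6]
width: 47.0
```

Run:
```python
from h import *
plan(559.6,35.2,88,78.8)
c=cam("wrist");cv2.imwrite("pics/w15.png",c[0]);np.savez("w15.npz",im=c[0],K=c[1],R=c[2],t=c[3])
plan(559.6,35.2,88,78.8)
```

```text
pos [559.3  34.3  90.1] phi 78.73 tilt [-0.002  0.001 -1.   ] w 47.0 F [-0.8  1.   0.6] t 13.22
shift now-frame mm [0.1 2.1 1. ] target-frame [0.1 2.1 1. ] rot [-0.0002 -0.0013 -0.0019]
pos [559.5  34.3  90.1] phi 78.73 tilt [-0.001  0.001 -1.   ] w 46.7 F [-0.7 -0.3 -0.8] t 13.28
shift now-frame mm [-0.1  2.1  0.9] target-frame [-0.1  2.1  0.9] rot [-0.0003 -0.0012 -0.0014]
```

View pics/w15.png

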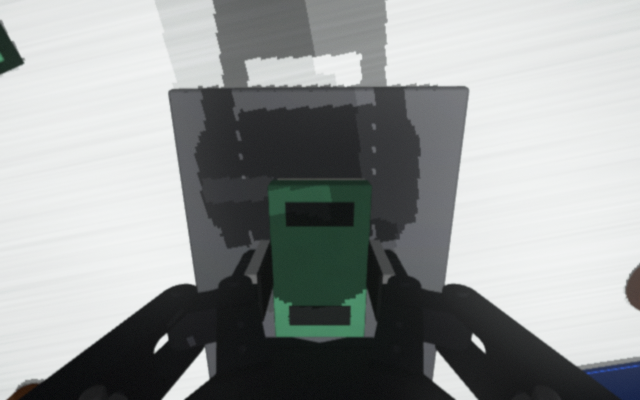

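Emit:
apply_moves([
  {"x": 0, "y": 0.0015, "z": 0.0006, "ax": 0, "ay": 0, "az": 0, "jaw": 0.04},
])

```text
t: 13.4
tool_pos: [560.0, 34.6, 89.2]
eef_rot: [-1.571, 0.0, -0.197]
force: [0.1, -0.5, -0.2]
width: 46.8
```

Emit:
apply_moves([
  {"x": 0, "y": 0.001, "z": 0, "ax": 0, "ay": 0, "az": 0, "jaw": 0.04},
])

```text
t: 13.52
tool_pos: [560.1, 34.5, 88.5]
eef_rot: [-1.571, -0.0, -0.197]
force: [-0.6, -0.9, -0.5]
width: 46.7
```

Run:
```python
from h import *
plan(559.6,35.2,88,78.8)
```

```text
pos [560.1  34.5  88.5] phi 78.71 tilt [ 0.  0. -1.] w 46.7 F [-0.6 -0.9 -0.5] t 13.53
shift now-frame mm [-0.7  0.5  0.6] target-frame [-0.7  0.5  0.6] rot [-0.0003 -0.0016  0.0004]
```

Emit:
apply_moves([
  {"x": -0.0005, "y": 0.001, "z": 0.0004, "ax": 0, "ay": 0, "az": 0, "jaw": 0.04},
])

```text
t: 13.65
tool_pos: [559.9, 34.9, 87.8]
eef_rot: [-1.571, -0.001, -0.197]
force: [0.6, 0.9, 0.1]
width: 47.0
```

Run:
```python
from h import *
plan(559.6,35.2,88,78.8)
```

```text
pos [559.9  34.9  87.8] phi 78.71 tilt [ 0.001  0.    -1.   ] w 47.0 F [0.6 0.9 0.1] t 13.65
shift now-frame mm [-0.3 -0.2  0.2] target-frame [-0.3 -0.2  0.2] rot [-0.0003 -0.0016  0.0012]
```

Emit:
apply_moves([
  {"x": 0, "y": 0.0008, "z": 0, "ax": 0, "ay": 0, "az": 0, "jaw": 0.04},
])

```text
t: 13.78
tool_pos: [559.9, 35.0, 87.1]
eef_rot: [-1.57, -0.001, -0.197]
force: [-0.1, 0.1, -1.0]
width: 46.7
```

Run:
```python
from h import *
plan(559.6,35.2,88,78.8)
```

```text
pos [559.9  35.   87.1] phi 78.71 tilt [ 0.002  0.    -1.   ] w 46.7 F [-0.1  0.1 -1. ] t 13.78
shift now-frame mm [-0.3 -0.9  0.2] target-frame [-0.3 -0.9  0.2] rot [-0.0003 -0.0016  0.0015]
```

Emit:
apply_moves([
  {"x": 0, "y": 0.0008, "z": 0, "ax": 0, "ay": 0, "az": 0, "jaw": 0.04},
])

```text
t: 13.9
tool_pos: [559.9, 35.0, 86.7]
eef_rot: [-1.571, -0.002, -0.197]
force: [-1.9, -0.3, 3.0]
width: 47.0
```

Emit:
apply_moves([
  {"x": 0, "y": 0.0006, "z": 0, "ax": 0, "ay": 0, "az": 0, "jaw": 0.04},
])

```text
t: 14.02
tool_pos: [559.9, 34.9, 86.4]
eef_rot: [-1.571, -0.002, -0.197]
force: [-1.4, -0.1, 3.8]
width: 47.0
```

Emit:
apply_moves([
  {"x": 0, "y": -0.0005, "z": 0, "ax": 0, "ay": 0, "az": 0, "jaw": 0.04},
])

```text
t: 14.15
tool_pos: [559.9, 35.0, 87.1]
eef_rot: [-1.571, -0.002, -0.197]
force: [-0.0, 0.9, -1.1]
width: 46.7
```

Emit:
apply_moves([
  {"x": 0, "y": 0, "z": 0, "ax": 0, "ay": 0, "az": 0, "jaw": 0.052},
  {"x": 0, "y": 0, "z": 0, "ax": 0, "ay": 0, "az": 0, "jaw": 0.06},
  {"x": 0, "y": 0, "z": 0, "ax": 0, "ay": 0, "az": 0, "jaw": 0.062},
])

```text
t: 14.52
tool_pos: [560.1, 35.0, 86.7]
eef_rot: [-1.57, -0.002, -0.197]
force: [0.1, -0.6, 0.6]
width: 61.9
```

Emit:
apply_moves([
  {"x": 0, "y": -0.012, "z": 0, "ax": 0, "ay": 0, "az": 0, "jaw": 0.064},
  {"x": 0, "y": -0.04, "z": 0, "ax": 0, "ay": 0, "az": 0, "jaw": 0.064},
  {"x": 0, "y": -0.045, "z": 0, "ax": 0, "ay": 0, "az": 0, "jaw": 0.064},
  {"x": 0, "y": 0, "z": 0, "ax": 0, "ay": 0, "az": 0, "jaw": 0.064},
])

```text
t: 15.02
tool_pos: [560.1, 35.0, 188.7]
eef_rot: [-1.57, -0.003, -0.197]
force: [-0.2, 0.3, -0.7]
width: 63.9
```

Run:
```python
from h import *
c=cam("wrist");cv2.imwrite("pics/w16.png",c[0]);np.savez("w16.npz",im=c[0],K=c[1],R=c[2],t=c[3])
d=cam("side");cv2.imwrite("pics/s16.png",cv2.resize(d[0][180:250,220:320],None,fx=8,fy=8))
np.savez("s16.npz",im=d[0],K=d[1],R=d[2],t=d[3])
plan(561.7,34.9,120,78.8)
```

```text
pos [558.6  35.2 185.2] phi 78.72 tilt [-0.003  0.001 -1.   ] w 64.2 F [ 0.2 -0.2 -1.3] t 15.12
shift now-frame mm [ 3.3 65.2  0.3] target-frame [ 3.1 65.2  0.3] rot [-0.0001 -0.0015 -0.0032]
```

View pics/w16.png

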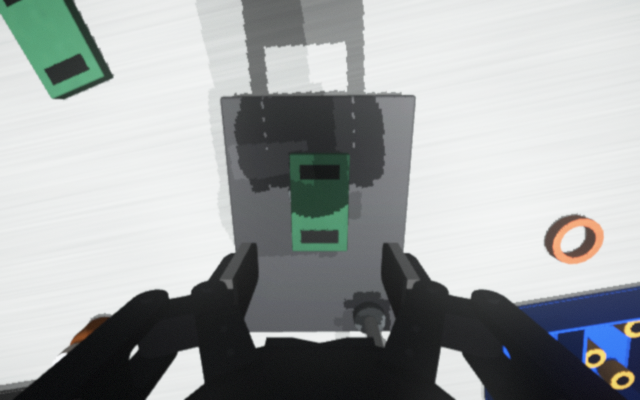

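View pics/s16.png

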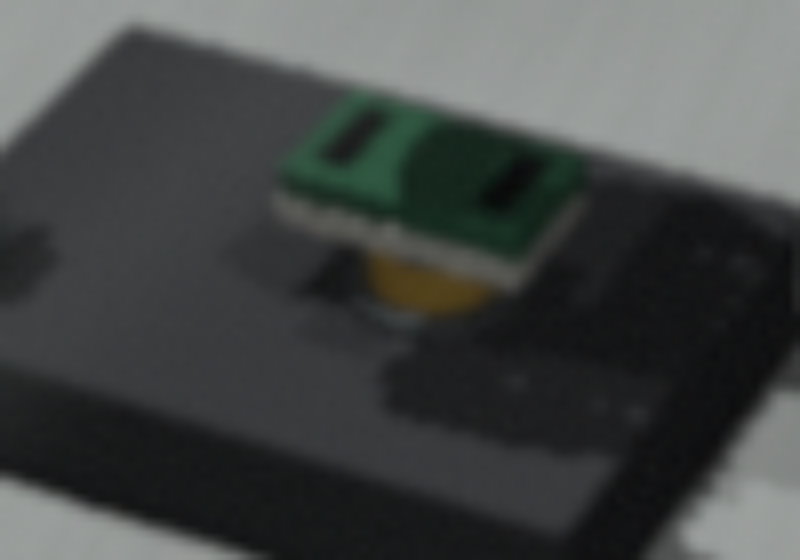

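The guide lies on the plate with its edges close to flush. In the wrist picture its corners are at about (290,153), (350,153), (348.5,251), (292,251). I'll measure it.

Run:
```python
from h import *
c=saved("w16")
P=ray([[289.5,154],[350,154],[348.5,250.5],[291.5,250.5],[320,172],[319.7,237]],*c[1:],100)[:,:2]
print("guide ctr",P[:4].mean(0),P[4:].mean(0))
for a,b in((0,3),(1,2),(0,1)):
    d=P[b]-P[a];print(np.linalg.norm(d),np.degrees(np.arctan2(d[1],d[0])))
g=cv2.inRange(hsv(c[0]),(60,90,25),(90,255,255));g[:, :250]=0;g=cv2.morphologyEx(g,cv2.MORPH_CLOSE,np.ones((15,15)))
print(rect(g,c,100))
cv2.imwrite("pics/w16c.png",cv2.resize(c[0][145:260,280:360],None,fx=7,fy=5))
```

```text
guide ctr [559.52061782  35.71700158] [560.324736    35.52714993]
83.54557058257969 -11.79549700371483
83.54331701321361 -10.487891882438197
47.60160470320385 78.68948434132032
[(array([319., 201.]), array([559.2,  35.2]), array([83.1, 46.9]), -11.2)]
```

View pics/w16c.png

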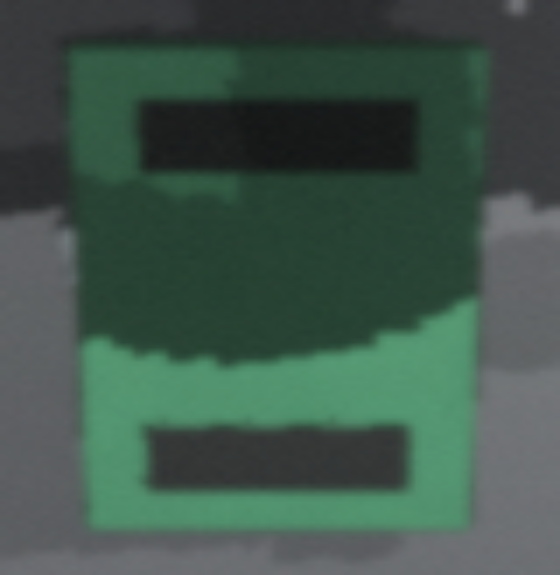

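The guide is centred at about (559.8,35.5) against the plate's (561.5,34.9), so about 2 mm off with matching angles. The plunger is still up. Next I'll close the fingers and press at the middle.

Emit:
apply_moves([
  {"x": 0.002, "y": 0.02, "z": 0, "ax": 0, "ay": 0, "az": -0.003, "jaw": 0},
  {"x": 0, "y": 0.02, "z": 0, "ax": 0, "ay": 0, "az": 0, "jaw": 0},
  {"x": 0, "y": 0, "z": 0, "ax": 0, "ay": 0, "az": 0, "jaw": 0},
  {"x": 0, "y": 0, "z": 0, "ax": 0, "ay": 0, "az": 0, "jaw": 0},
])

```text
t: 15.62
tool_pos: [559.0, 34.9, 141.6]
eef_rot: [-1.571, 0.006, -0.197]
force: [1.0, -0.6, 0.6]
width: 0.5
```

Run:
```python
from h import *
plan(560.4,34.9,110,78.8)
```

```text
pos [559.   34.9 141.6] phi 78.71 tilt [-0.006  0.001 -1.   ] w 0.5 F [ 1.  -0.6  0.6] t 15.62
shift now-frame mm [ 1.6 31.6  0.2] target-frame [ 1.4 31.6  0.2] rot [ 0.0002 -0.0016 -0.0062]
```

Emit:
apply_moves([
  {"x": 0.0015, "y": 0.015, "z": 0, "ax": 0, "ay": 0, "az": -0.006, "jaw": 0},
  {"x": 0, "y": 0.015, "z": 0, "ax": 0, "ay": 0, "az": 0, "jaw": 0},
])

```text
t: 15.88
tool_pos: [561.4, 34.5, 112.6]
eef_rot: [-1.571, -0.003, -0.197]
force: [0.1, -0.8, -0.6]
width: 0.1
```

Run:
```python
from h import *
plan(560.4,34.9,103,78.8)
d=cam("side");cv2.imwrite("pics/s17.png",cv2.resize(d[0][160:250,220:320],None,fx=8,fy=6))
plan(560.4,34.9,103,78.8)
```

```text
pos [561.4  34.5 112.6] phi 78.71 tilt [ 0.003 -0.001 -1.   ] w 0.1 F [ 0.1 -0.8 -0.6] t 15.88
shift now-frame mm [-1.   9.6  0.2] target-frame [-1.   9.6  0.2] rot [ 0.0001 -0.0016  0.0035]
pos [560.5  34.6 110.6] phi 78.7 tilt [ 0. -0. -1.] w -0.1 F [-0.1  0.2 -2.1] t 15.93
shift now-frame mm [-0.2  7.6  0.3] target-frame [-0.2  7.6  0.3] rot [ 0.0002 -0.0017  0.0003]
```

View pics/s17.png

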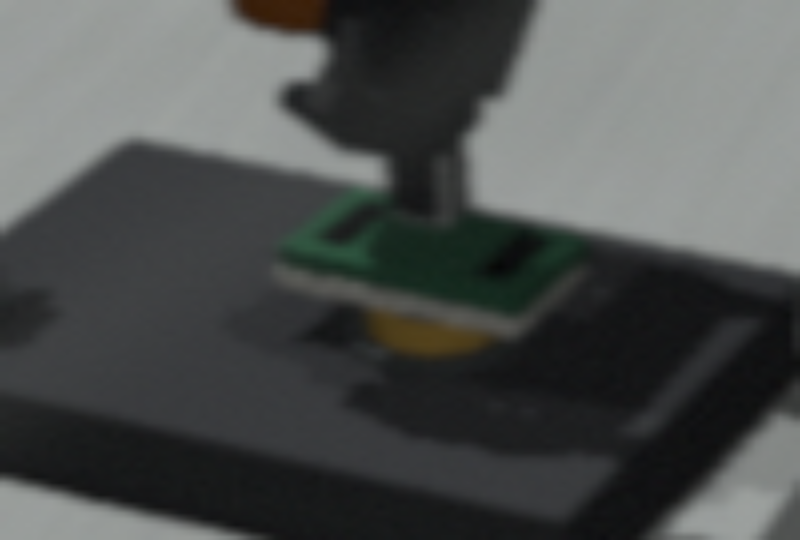

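The closed fingertips are over the middle of the pile. I'll go down in small steps.

Emit:
apply_moves([
  {"x": 0, "y": 0.006, "z": 0, "ax": 0, "ay": 0, "az": 0, "jaw": 0},
])

```text
t: 16.05
tool_pos: [560.7, 34.6, 104.7]
eef_rot: [-1.571, -0.001, -0.197]
force: [-0.2, 0.2, 0.2]
width: -0.3
```

Emit:
apply_moves([
  {"x": 0, "y": 0.003, "z": 0, "ax": 0, "ay": 0, "az": 0, "jaw": 0},
])

```text
t: 16.18
tool_pos: [560.7, 34.6, 101.4]
eef_rot: [-1.571, -0.0, -0.197]
force: [1.5, -0.4, -0.8]
width: -0.1
```

Emit:
apply_moves([
  {"x": 0, "y": 0.002, "z": 0, "ax": 0, "ay": 0, "az": 0, "jaw": 0},
])

```text
t: 16.3
tool_pos: [560.8, 34.6, 99.6]
eef_rot: [-1.571, -0.001, -0.197]
force: [-1.7, -0.8, 3.1]
width: -0.6
```

Contact at 99.6. Continuing.

Emit:
apply_moves([
  {"x": 0, "y": 0.002, "z": 0, "ax": 0, "ay": 0, "az": 0, "jaw": 0},
])

```text
t: 16.42
tool_pos: [560.9, 34.6, 98.1]
eef_rot: [-1.571, -0.001, -0.197]
force: [-2.7, -0.1, 5.7]
width: 0.3
```

Emit:
apply_moves([
  {"x": 0, "y": 0.002, "z": 0, "ax": 0, "ay": 0, "az": 0, "jaw": 0},
])

```text
t: 16.55
tool_pos: [560.9, 34.6, 96.5]
eef_rot: [-1.571, -0.002, -0.197]
force: [-3.2, 0.6, 5.2]
width: -0.3
```

Emit:
apply_moves([
  {"x": 0, "y": 0.002, "z": 0, "ax": 0, "ay": 0, "az": 0, "jaw": 0},
])

```text
t: 16.68
tool_pos: [560.9, 34.6, 95.1]
eef_rot: [-1.571, -0.002, -0.197]
force: [-3.6, 0.1, 6.4]
width: 0.1
```

Run:
```python
from h import *
plan(560.4,34.9,92,78.8)
```

```text
pos [560.9  34.6  95.1] phi 78.72 tilt [ 0.002 -0.001 -1.   ] w 0.1 F [-3.6  0.1  6.4] t 16.68
shift now-frame mm [-0.5  3.1  0.2] target-frame [-0.5  3.1  0.2] rot [ 0.0003 -0.0014  0.0023]
```

Emit:
apply_moves([
  {"x": -0.0003, "y": 0.0015, "z": 0, "ax": 0, "ay": 0, "az": 0, "jaw": 0},
])

```text
t: 16.8
tool_pos: [560.8, 34.6, 94.2]
eef_rot: [-1.571, -0.004, -0.197]
force: [-2.3, -0.7, 6.7]
width: 0.1
```

Emit:
apply_moves([
  {"x": -0.0003, "y": 0.0015, "z": 0, "ax": 0, "ay": 0, "az": 0, "jaw": 0},
])

```text
t: 16.92
tool_pos: [560.8, 34.6, 93.5]
eef_rot: [-1.571, -0.005, -0.197]
force: [-2.1, 1.0, 7.9]
width: -0.1
```

Emit:
apply_moves([
  {"x": -0.0002, "y": 0.001, "z": 0, "ax": 0, "ay": 0, "az": 0, "jaw": 0},
])

```text
t: 17.05
tool_pos: [560.8, 34.6, 93.3]
eef_rot: [-1.571, -0.006, -0.197]
force: [-1.9, 1.3, 7.8]
width: 0.1
```

Emit:
apply_moves([
  {"x": 0, "y": 0.0018, "z": 0, "ax": 0, "ay": 0, "az": 0.005, "jaw": 0},
])

```text
t: 17.18
tool_pos: [560.9, 34.6, 92.4]
eef_rot: [-1.571, -0.002, -0.197]
force: [-4.1, 0.3, 8.4]
width: 0.2
```

Run:
```python
from h import *
plan(560.4,34.9,92,78.8)
```

```text
pos [560.9  34.6  92.4] phi 78.74 tilt [ 0.002 -0.001 -1.   ] w 0.2 F [-4.1  0.3  8.4] t 17.18
shift now-frame mm [-0.5  0.4  0.2] target-frame [-0.5  0.4  0.2] rot [ 0.0004 -0.0011  0.0021]
```

Emit:
apply_moves([
  {"x": -0.0002, "y": 0.0018, "z": 0, "ax": 0, "ay": 0, "az": 0.002, "jaw": 0},
])

```text
t: 17.3
tool_pos: [560.9, 34.6, 92.0]
eef_rot: [-1.571, -0.001, -0.196]
force: [-5.8, -0.0, 18.6]
width: -0.0
```

Emit:
apply_moves([
  {"x": -0.0002, "y": 0.0018, "z": 0, "ax": 0, "ay": 0, "az": 0.002, "jaw": 0},
])

```text
t: 17.42
tool_pos: [560.9, 34.6, 92.0]
eef_rot: [-1.571, -0.001, -0.196]
force: [-7.2, 0.5, 17.9]
width: 0.2
```

Seated at z 92 with 18 N. I'll ease the sideways force.

Emit:
apply_moves([
  {"x": -0.0009, "y": 0.0017, "z": 0, "ax": 0, "ay": 0, "az": 0, "jaw": 0},
])

```text
t: 17.55
tool_pos: [560.8, 34.6, 92.0]
eef_rot: [-1.572, -0.005, -0.196]
force: [-0.9, -1.2, 11.3]
width: 0.6
```

Emit:
apply_moves([
  {"x": -0.0009, "y": 0.0017, "z": 0, "ax": 0, "ay": 0, "az": 0, "jaw": 0},
])

```text
t: 17.68
tool_pos: [560.8, 34.6, 92.0]
eef_rot: [-1.572, -0.008, -0.196]
force: [-2.2, -0.9, 13.0]
width: 0.1
```

Run:
```python
from h import *
plan(560.4,34.9,92,78.8)
c=cam("wrist");cv2.imwrite("pics/w18.png",c[0])
d=cam("side");cv2.imwrite("pics/s18.png",cv2.resize(d[0][180:250,220:320],None,fx=8,fy=8))
plan(560.4,34.9,92,78.8)
```

```text
pos [560.8  34.6  92. ] phi 78.77 tilt [ 0.008 -0.002 -1.   ] w 0.1 F [-2.2 -0.9 13. ] t 17.68
shift now-frame mm [-0.5  0.   0.2] target-frame [-0.5  0.   0.2] rot [ 0.0007 -0.0006  0.0083]
pos [560.8  34.6  92. ] phi 78.77 tilt [ 0.008 -0.002 -1.   ] w -0.1 F [-2.4 -0.  12.4] t 17.77
shift now-frame mm [-0.5  0.   0.2] target-frame [-0.5  0.   0.2] rot [ 0.0007 -0.0006  0.0083]
```

View pics/w18.png

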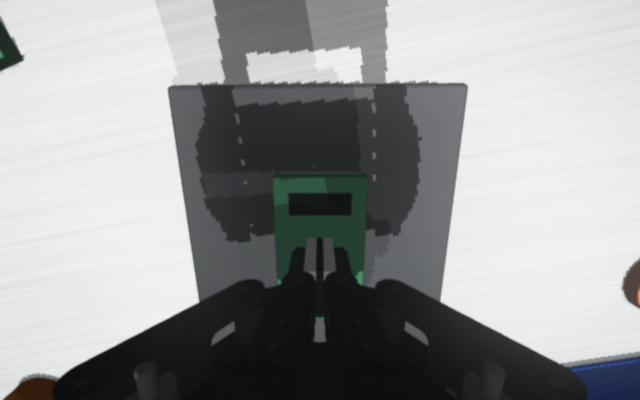

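View pics/s18.png

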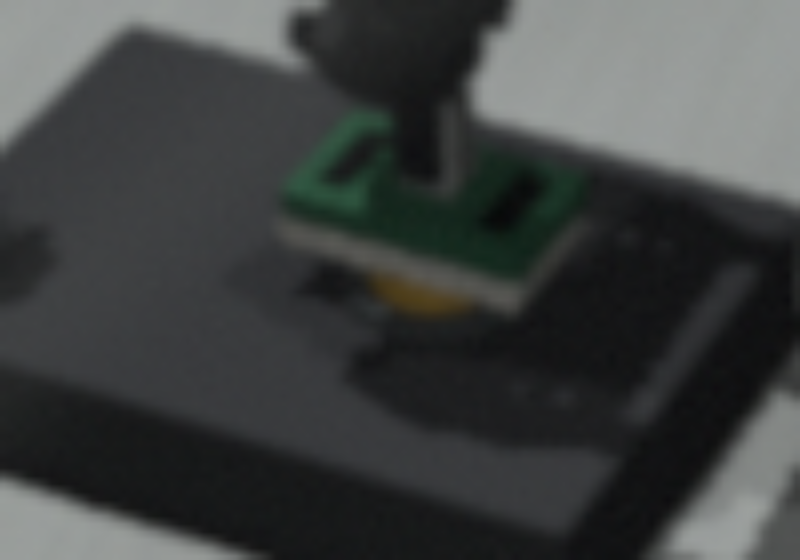

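The side picture shows the pile down on the ring, level and aligned. I'll bring the push up to about 17 N.

Emit:
apply_moves([
  {"x": -0.0005, "y": 0.0021, "z": 0, "ax": 0, "ay": 0, "az": 0.002, "jaw": 0},
])

```text
t: 17.9
tool_pos: [560.9, 34.6, 92.0]
eef_rot: [-1.572, -0.009, -0.196]
force: [-6.7, 0.7, 21.3]
width: 0.1
```

Run:
```python
from h import *
plan(560.4,34.9,92,78.8)
for i in range(3):
    cam("side"); print(sense()["force"].round(1),sense()["tool_pos"].round(2))
```

```text
pos [560.9  34.6  92. ] phi 78.77 tilt [ 0.009 -0.003 -1.   ] w 0.1 F [-6.7  0.7 21.3] t 17.9
shift now-frame mm [-0.5 -0.   0.2] target-frame [-0.5 -0.   0.2] rot [ 0.0008 -0.0005  0.009 ]
[-5.3  0.6 17.2] [560.89  34.58  92.02]
[-5.3 -0.4 17.6] [560.88  34.6   92.01]
[-5.1  0.1 17.5] [560.86  34.6   92.01]
```

Run:
```python
from h import *
print(close_job())
s=sense();print(s["t"],s["force"],s["tool_pos"])
```

```text
the job is handed in; nothing more can be done
None
the job is handed in; nothing more can be done
```

I finished the job and handed it in at about 18 s of the 72 s limit, with the closed fingertips still holding the pile down. No verdict was reported.

- **Valve plate:** it is on the plunger, within about 1.5 mm of the seat centre and in line with the block to under 1°. I measured this from the wrist camera after letting go, while the plunger was still up.
- **Reed guide:** I used the smallest green plate (measured about 84 x 47 mm). After letting go it was about 2 mm off the valve plate's centre, with matching angles. That is within the 5 mm tolerance, but the edges are not perfectly flush.
- **Pressing:** the fingertips stopped at 92.0 mm, the height expected with the plate on the ring and the plunger down about 8 mm. The push held steady at about 17.5 N, and the highest reading was about 21 N.
- **Last checks:**
  - The side picture taken while pressed, just before I raised the push from about 12.5 N to 17.5 N, showed the pile level on the ring.
  - A sideways force of about 5 N remained at the fingertips, with no slip seen.
- **Not checked:** I did not measure the two plates' positions again after pressing. No bystander was touched as far as I could see, but I did not measure that either.

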